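# Hang-test a new sash window: unlock it and raise it onto its vent catch

## Robot

A 6-joint arm with a two-finger parallel gripper is mounted at the origin on the work surface. World frame = base frame: x ahead of the robot, y to its left, z up, the work surface at z = 0. Lengths are in mm, angles in rad, forces in N, time in s.
With the tool pointing down it reaches from about 350 to 775 mm from the base axis. Payload 7.3 kg.
Tool frame: the origin (TCP) lies at the very end of the fingers, on their centre line; the grasp point (between the pads) lies 19 mm behind it; x points along the fingers, y is the direction in which the jaws open and shut, and the axes are right-handed (so a half turn about x gives the same grasp; the last joint's range is limited). The gripper opens to 92 mm and grips with 3 to 60 N. Pads are 19 mm wide; open, the fingers measure 130 mm over their backs; the gripper's body (75 mm by 190 mm) begins 47 mm behind the grasp point.
Start: joints at [-1.273, 0.342, 1.524, -0, 1.275, -0.146], TCP at [225.446, -474.151, 226.741] pointing down, gripper open.
Joint ranges: [-2.53, 2.53], [-0.77, 2.02], [0.04, 2.7], [-1, 4.14], [0.28, 2.66], [-3.11, 3.11]. Speed limits (rad/s): [2.57, 2.57, 3.14, 3.14, 3.14, 3.14].

## Interface

Orientations are given as [roll, pitch, yaw] about the fixed x, y, z axes, in that order (R = Rz(yaw) Ry(pitch) Rx(roll)).
In Python, from plant import bot gives the robot as it stands.
- The arm moves only by the tool step_arm, never from a script. Its argument "targets" is a list that holds one entry, the list of rows, each a list of 4 numbers: the shift along the tool's x, y, z in m, then the turn about the tool's x in degrees. A call has exactly 5 rows; each row is the pose to reach, as a shift and turn from the pose measured when the call began, along the tool's axes at that moment; what a row does not reach only later rows make up. A row lasts 1/12 s, in which the tool goes at most 41.7 mm and 7.16 degrees, less where a joint would pass 70% of its speed; a pose out of reach is approached as far as the arm can. A call with a gripper value outside its range is refused whole. "jaw" is the closure, from 0 (fully open) to 1 (shut), set as the call begins (left out, the last holds). The fingers move at their own pace and stop on an object; the grip force is fixed at half the most. Time passes only in rows, so rows that repeat a pose let the fingers close, or fill a call up. It gives the time, the measured TCP pose, the force and the opening at its end, in the units of the state.
- bot.get_obs(): the state, without advancing time (a new reading comes with each control period).
- bot.capture(name): name is "scene" or "top"; returns a dict with "color" (420x560x3 uint8, red, green, blue), "depth" (420x560 float32, mm along the optical axis (not along the pixel's ray), 0 where there is no reading), "fov_y" (degrees; the focal length in pixels is half the picture's height over the tangent of half this angle, whatever the lens; pixels are square), "cx", "cy" (the principal point, pixels), "dist_coeffs" ([k1, k2, p1, p2, k3] as OpenCV has them; the pictures are not rectified), "rvec" (rotation vector, rad) and "tvec" (3), from world to camera coordinates, as OpenCV has them. Camera axes: x right, y down, z forward; pixel columns grow to the right and rows downward; lengths in mm; the calibration is good to about 2 mm. A picture is of the moment at which its call begins.
- bot.close_job(): hands the job in, once; it reports no verdict.
The state is a dict: "time": time; "joint_positions": joint angles; "dq": joint speeds; "tau": joint torques, N m; "tool_pos": TCP position; "tcp_rot": TCP orientation; "contact_force": force on the tool from outside, world axes, zero at the start; "moment": the same for the moment, N m; "grip_width": finger opening in mm.
Only numpy, scipy, OpenCV 4.12 (cv2) and the standard library are available. Lean on these libraries where they do the work, as an engineer would, in place of code of your own. Each camera call takes 0.05 s, during which the arm holds its last target. There are 200 camera calls.

## Task

The new sash window on the bench is ready for its hanging test. Swing the brass fastener on the meeting rail open, then push the lower sash up from under the lip along its bottom edge until that edge is level with the blue tape mark: feel it go past the spring catch there, and let it down so that it hangs on the catch by itself. Lift gently so as not to strain the catch or its stop, keep off the glass, and leave the plane, bench dog and glue on the bench where they are.

Things in the scene. Friction and masses are not known exactly. Their poses are not given: they have to be found in the camera images.
- window: Sash window, white frame, pine sashes, 530 mm wide, 510 high, upright on the bench. Origin: on the bench under the lower sash's mid-plane, mid width; z up, y along its width, x through it; the room side (-x) faces the robot. Sill top at z = 115 mm; front of sill and beads at x = -37 mm. Jambs' outer sides at y = +-247 mm. A fixed upper sash (x 28 to 68 mm) fills it from z = 283 to 480 mm.
- sash: Lower sash, 366 wide, 40 thick, 200 mm high; slides straight up by up to 140 mm. Origin: centre of its underside (115 mm above the bench when shut), axes as the window's. Starts shut and locked. A coil-spring balance carries most of its weight: it takes 2 to 5 N to lift slowly and, left alone, sinks gently shut again. More than 18 N on it or what it carries strains it.
- lip_edge (a point): Middle of the front edge of the lifting lip, at the level of its underside (the sash's lower edge). The lip is a pine strip 270 mm wide (along y), 18 mm thick, standing 52 mm out of the sash's face and 35 mm out over the sill's front; its front is a half round of 9 mm radius. Below it is free room to the bench, 115 mm when shut.
- mark (a point): Height mark: middle of the blue tape, a 24 mm high band stuck round both jambs, given at mid width in the window's origin plane. Hung on its catch, the sash has the lip's underside level with the tape, within 10 mm of its middle up or down: the tape does not say it closer.
- mark_right (a point): Middle of the tape on the front of the window's -y jamb (y = -209 mm). Above it on the bead sits the brass spring catch. A brass lug on the rising sash pushes its nose aside, which takes 4 to 7 N more from 30 to 9 mm before the hung height; then it eases off and the nose snaps out under the lug. About 1.6 mm past the snap a rubber stop stiffens by 9 N per mm. Let down, the lug rests on the nose.
- fastener (a joint): Turn of the brass fastener on the middle of the lower sash's top (meeting) rail. 0 is locked: hook under the keep on the upper sash, lever pointing straight to the room (-x of the window). Grows to 1.5 rad as the knob swings to the window's +y. The hook is clear of the keep beyond 1.0 rad. Stiff: 1.5 to 2 N at the knob; stays where it is left.
- knob (a point): Middle of the fastener's knob: an upright brass pin 14 mm across and 24 mm high, 55 mm from the pivot; when locked 333 mm above the bench. The meeting rail's top is 18 mm below it.
- pivot (a point): On the fastener's upright pivot axis, at the height of the knob's middle.
- pane: Glass of the lower sash, in the opening 290 x 106 mm from 60 mm above the sash's lower edge, in the sash's mid-plane. Origin as the sash's. Not to be touched.
- upper_pane: Glass of the fixed upper sash, 48 mm behind the window's origin plane, from z = 315 to 446 mm. Origin as the window's. Not to be touched.
- plane: Steel bench plane with wooden grips, 235 x 58 x 90 mm, standing on the bench; origin under its middle.
- glue: White glue bottle with a red cap, 54 mm across, 150 mm high, standing; origin under its middle.
- dog: Blue bench dog, a round peg 75 mm long with a 35 mm head, lying on the bench; origin on the bench under it.

How it is judged:
By the outcome, as a careful person would: the job done as asked, in the order asked, and still so for the second after the job is handed in, with the robot touching nothing.
It also fails if it takes over 72 s, if anything falls off the work surface, if the arm or the gripper's body presses on something with over 40 N, if the wrist force passes 120 N, or if a joint passes its speed limit or range.

## Working session

There is one attempt and no reset: what is moved stays moved. The work goes in short steps, Python scripts to look and compute and a tool call to move; the robot and the scene stay as the last step left them, time stands still between calls to the robot, and variables do not carry over. Pictures are saved under pics/ and viewed, about 8 in all and at most 12, crops included, and the job is handed in when it is done.

Besides the shell and the picture viewer there is one more tool, called after ">>>" by a JSON object that holds its "api" and its "payload", one argument or row to a line. step_arm: Moves the arm, as the interface text tells. Its arguments: {"type":"object","properties":{"targets":{"type":"array","items":{"type":"array","items":{"type":"array","items":{"type":"number"}}}},"jaw":{"type":"number"}},"required":["targets"]}

```bash
mkdir -p pics; cat > h.py <<'E'
import numpy as np, cv2
from plant import bot
def cap(n):
    c=bot.capture(n); h=c["color"].shape[0]
    f=h/2/np.tan(np.radians(c["fov_y"])/2)
    c["K"]=np.array([[f,0,c["cx"]],[0,f,c["cy"]],[0,0,1.]]); c["D"]=np.array(c["dist_coeffs"],float)
    c["R"]=cv2.Rodrigues(np.array(c["rvec"],float))[0]; c["t"]=np.array(c["tvec"],float).ravel(); return c
def save(c,p,s=1): cv2.imwrite(p,cv2.cvtColor(c["color"],cv2.COLOR_RGB2BGR))
def ray(c,uv):
    n=cv2.undistortPoints(np.array(uv,float).reshape(-1,1,2),c["K"],c["D"]).reshape(-1,2)
    d=np.c_[n,np.ones(len(n))]@c["R"]; return -c["R"].T@c["t"], d
def onz(c,uv,z):
    o,d=ray(c,uv); return o+d*((z-o[2])/d[:,2])[:,None]
def bydepth(c,uv):
    o,d=ray(c,uv); uv=np.round(np.array(uv)).astype(int).reshape(-1,2)
    return o+d*c["depth"][uv[:,1],uv[:,0]][:,None]
def proj(c,P): return cv2.projectPoints(np.array(P,float).reshape(-1,1,3),np.array(c["rvec"],float),c["t"],c["K"],c["D"])[0].reshape(-1,2)
E
python3 - <<'E'
from h import *
for n in("scene","top"):
    c=cap(n); save(c,f"pics/{n}0.png"); print(n,-c["R"].T@c["t"],c["D"],c["fov_y"], (c["depth"]>0).mean())
print(bot.get_obs())
E
```

```text
scene [ 275.56618614   93.47574049 1071.61209788] [-0.13317977  0.          0.          0.          0.        ] 49.264490934367004 0.99578231292517
top [ 415.24625469   -4.98328081 1247.78660354] [-0.19493519  0.          0.          0.          0.        ] 44.17675743452119 0.9960374149659864
{'time': 0.1, 'joint_positions': array([-1.27299807e+00,  3.42673183e-01,  1.52492671e+00,  9.83049017e-06,
        1.27542380e+00, -1.45973487e-01]), 'dq': array([ 0.00010097, -0.00119011, -0.00201104,  0.00117866, -0.0002762 ,
       -0.0006521 ]), 'tau': array([ 9.45104439e-04, -4.32006311e+01, -2.44694388e+01,  7.18234177e-02,
        5.26105484e-02, -5.85272596e-05]), 'tool_pos': array([ 225.3329997 , -473.7706718 ,  226.10219761]), 'tcp_rot': array([-1.72333881,  1.56936525,  1.86202272]), 'contact_force': array([-1.45904277,  0.15937839, -0.39236855]), 'moment': array([ 0.03545587,  0.02116996, -0.04697718]), 'grip_width': 91.7973163523027}
```

View pics/scene0.png

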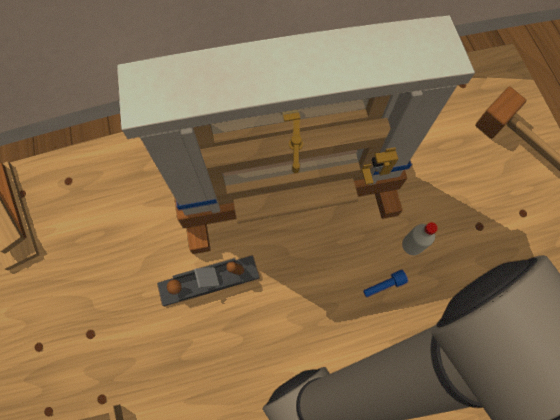

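View pics/top0.png

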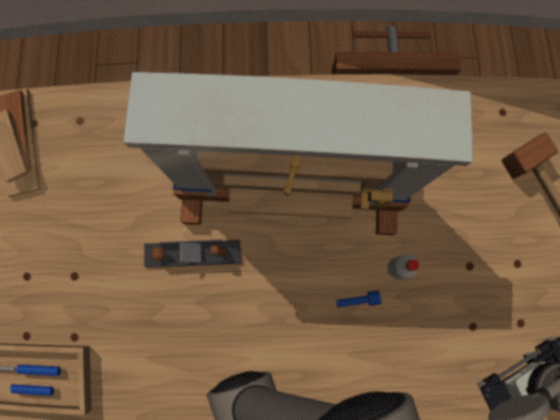

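The scene view shows the window with its head at top, the knob near (296,168), the pivot near (297,138), tape at (197,204) and (395,168), the catch at (383,158), and the lip near (295,200). The plane, glue and dog stand in front. Next I'll measure from depth and both views.

```bash
cat > m.py <<'E'
from h import *
V,U=np.mgrid[0:420,0:560]; uv=np.c_[U.ravel(),V.ravel()]
for n in("scene","top"):
    c=cap(n); P=bydepth(c,uv); ok=c["depth"].ravel()>0
    hsv=cv2.cvtColor(c["color"],cv2.COLOR_RGB2HSV).reshape(-1,3).astype(int)
    m=ok&(abs(P[:,2]-510)<6); r=cv2.minAreaRect(P[m,:2].astype(np.float32)); print(n,"head z",np.median(P[m,2]),r, "box",cv2.boxPoints(r).round(0).tolist())
    b=ok&(hsv[:,0]>100)&(hsv[:,0]<125)&(hsv[:,1]>150)&(hsv[:,2]>40)
    k,l,s,ce=cv2.connectedComponentsWithStats(b.reshape(420,560).astype(np.uint8))
    for i in range(1,k):
        if s[i,4]>15: q=P[l.ravel()==i]; print("blue",ce[i].round(1),s[i,4],np.median(q,0).round(1),q.min(0).round(),q.max(0).round())
    y=ok&(hsv[:,0]>17)&(hsv[:,0]<28)&(hsv[:,1]>170)&(P[:,2]>150)
    k,l,s,ce=cv2.connectedComponentsWithStats(y.reshape(420,560).astype(np.uint8))
    for i in range(1,k):
        if s[i,4]>15: q=P[l.ravel()==i]; print("yel",ce[i].round(1),s[i,:].tolist(),np.median(q,0).round(1),q.min(0).round(),q.max(0).round())
    for u in ([280,290,296,300,310] if n=="scene" else [270,280,300,310]):
        col=np.c_[np.full(26,u),np.arange(120,224,4)] ; print(u,[tuple(a) for a in np.c_[col[:,1],bydepth(c,col)].round().astype(int).tolist()])
    im=cv2.cvtColor(c["color"],cv2.COLOR_RGB2BGR)
    x0,y0=(160,90) if n=="scene" else (160,110)
    cv2.imwrite(f"pics/{n}c.png",cv2.resize(im[y0:y0+150,x0:x0+266],(798,450),interpolation=cv2.INTER_CUBIC))
E
python3 m.py
```

```text
scene head z 511.06693166606374 ((454.064208984375, -32.59454345703125), (530.2449340820312, 550.8721923828125), 85.28064727783203) box [[158.0, -274.0], [707.0, -319.0], [750.0, 209.0], [201.0, 254.0]]
blue [401.3 167.3] 43 [ 587.3 -273.9  190.9] [ 585. -292.  182.] [ 589. -253.  201.]
blue [197.1 203.9] 105 [621.6 160.4 193.3] [618. 124. 183.] [625. 200. 203.]
blue [388.  282.8] 352 [ 378.3 -215.2   26.5] [ 366. -250.   15.] [ 398. -150.   40.]
yel [294.7 138.3] [284, 113, 19, 60, 427] [639.2 -47.  335.9] [578. -66. 293.] [689. -26. 348.]
yel [386.6 158.6] [375, 148, 23, 26, 300] [ 578.7 -217.   289.4] [ 571. -233.  225.] [ 592. -192.  303.]
yel [367.  173.9] [362, 164, 11, 21, 133] [ 595.7 -199.6  181.9] [ 574. -209.  178.] [ 611. -190.  200.]
280 [(120, 691, -33, 324), (124, 689, -33, 313), (128, 679, -30, 316), (132, 673, -28, 312), (136, 663, -25, 316), (140, 655, -23, 315), (144, 648, -21, 314), (148, 638, -18, 317), (152, 630, -16, 317), (156, 625, -15, 313), (160, 626, -15, 293), (164, 641, -20, 240), (168, 642, -21, 218), (172, 642, -21, 198), (176, 643, -22, 174), (180, 63
[... 4523 characters left out ...]
, 604, -66, 132), (204, 595, -65, 136), (208, 587, -65, 133), (212, 578, -65, 132), (216, 587, -72, -1), (220, 578, -72, -4)]
310 [(120, 661, -64, 509), (124, 655, -64, 510), (128, 649, -64, 510), (132, 642, -64, 511), (136, 636, -63, 510), (140, 631, -63, 508), (144, 623, -63, 512), (148, 618, -63, 508), (152, 614, -63, 503), (156, 656, -77, 314), (160, 648, -77, 316), (164, 640, -77, 317), (168, 633, -76, 315), (172, 626, -76, 314), (176, 623, -78, 292), (180, 640, -86, 173), (184, 631, -86, 173), (188, 622, -86, 174), (192, 622, -88, 132), (196, 613, -88, 132), (200, 603, -87, 136), (204, 595, -87, 134), (208, 586, -87, 133), (212, 577, -87, 131), (216, 569, -87, 128), (220, 576, -95, 4)]
```

View pics/scenec.png

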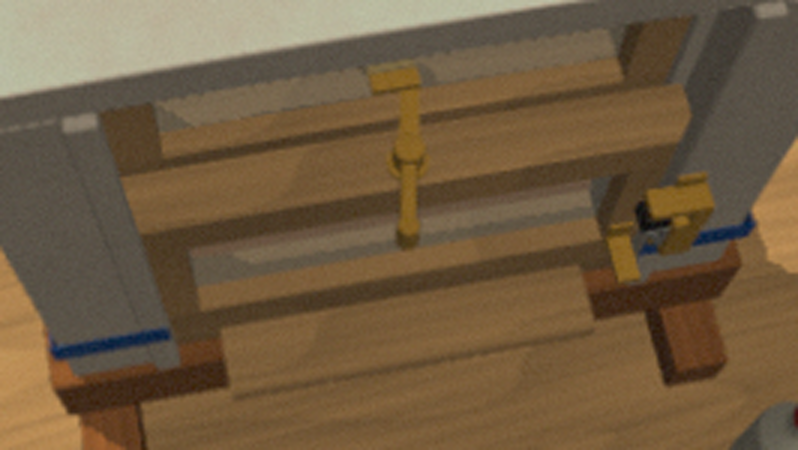

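The crop shows the lever at about (408,230) and the pivot hub at (408,158), with the lip front edge running from crop (235,395) to (595,330). The tape is low on the jambs. Now I'll fit the window frame.

```bash
cat > m2.py <<'E'
from h import *
V,U=np.mgrid[0:420,0:560]; uv=np.c_[U.ravel(),V.ravel()]
for n in("scene","top"):
    c=cap(n); P=bydepth(c,uv); ok=c["depth"].ravel()>0
    m=ok&(abs(P[:,2]-510)<6)&(P[:,0]>590)&(abs(P[:,1])<400); k,l,s,ce=cv2.connectedComponentsWithStats(m.reshape(420,560).astype(np.uint8))
    i=1+s[1:,4].argmax(); q=P[l.ravel()==i]; r=cv2.minAreaRect(q[:,:2].astype(np.float32)); print(n,"head",r,cv2.boxPoints(r).round().tolist())
    m=ok&(P[:,2]>125)&(P[:,2]<141)&(P[:,0]>555)&(P[:,0]<618)&(P[:,1]>-190)&(P[:,1]<120)
    k,l,s,ce=cv2.connectedComponentsWithStats(m.reshape(420,560).astype(np.uint8)); i=1+s[1:,4].argmax(); q=P[l.ravel()==i]
    print("lip z",np.median(q[:,2]),"y",np.percentile(q[:,1],[0.5,99.5]))
    E=[]
    for y in np.arange(-140,80,8):
        w=q[abs(q[:,1]-y)<5]
        if len(w)>4:E.append((y,w[:,0].min()))
    E=np.array(E);p=np.polyfit(E[:,0],E[:,1],1);print("lip front",p,np.std(np.polyval(p,E[:,0])-E[:,1]))
    f=ok&(P[:,2]>142)&(P[:,2]<168)&(P[:,0]>605)&(P[:,0]<635)&(P[:,1]>-140)&(P[:,1]<80); q=P[f]; p=np.polyfit(q[:,1],q[:,0],1);print("rail face",p,len(q),np.std(np.polyval(p,q[:,1])-q[:,0]))
    t=ok&(P[:,2]>342)&(P[:,2]<352)&(P[:,0]>560)&(P[:,0]<600)&(abs(P[:,1]+35)<35);print("knobtop",t.sum(),P[t].mean(0),uv[t].mean(0))
    hsv=cv2.cvtColor(c["color"],cv2.COLOR_RGB2HSV).reshape(-1,3).astype(int)
    t=ok&(P[:,2]>325)&(P[:,2]<352)&(P[:,0]>560)&(P[:,0]<720)&(abs(P[:,1]+45)<50)
    q=P[t]
    for x in range(570,720,8):
        w=q[abs(q[:,0]-x)<4]
        if len(w):print(x,w[:,1].min().round(),w[:,1].max().round(),w[:,2].mean().round(),len(w),end=' | ')
    print()
    f=ok&(P[:,2]>200)&(P[:,2]<460)&(P[:,0]>590)&(P[:,0]<630)&(abs(P[:,1]+41)>190)&(abs(P[:,1]+41)<300); q=P[f]
    for s in(1,-1):
        w=q[(q[:,1]+41)*s>0]; print("jamb",len(w),w.size and np.percentile(w,[5,25,50,75,95],axis=0).round().tolist())
E
python3 m2.py
```

```text
scene head ((669.3583984375, -50.95928955078125), (531.0697021484375, 119.04215240478516), 85.27396392822266) [[588.0, -311.0], [707.0, -320.0], [751.0, 209.0], [632.0, 219.0]]
lip z 133.54239859217552 y [-179.17141889   88.18120252]
lip front [7.91904761e-02 5.73560708e+02] 0.3394498485461355
rail face [7.92570454e-02 6.26313337e+02] 441 0.637916970156576
knobtop 52 [584.77790836 -32.07438657 345.56201325] [296.13461538 165.38461538]
578 -37.0 -27.0 338.0 36 | 586 -39.0 -26.0 343.0 40 | 594 -39.0 -29.0 342.0 9 | 602 -42.0 -33.0 334.0 20 | 610 -44.0 -35.0 333.0 19 | 618 -47.0 -38.0 333.0 23 | 626 -53.0 -40.0 334.0 27 | 634 -57.0 -40.0 336.0 52 | 642 -58.0 -39.0 337.0 42 | 650 -59.0 -46.0 334.0 19 | 658 -61.0 -48.0 333.0 23 | 666 -63.0 -52.0 333.0 24 | 674 -67.0 -39.0 338.0 52 | 682 -95.0 -37.0 342.0 76 | 690 -95.0 4.0 340.0 341 | 698 -9.0 4.0 342.0 11 | 
jamb 501 [[628.0, 150.0, 206.0], [629.0, 153.0, 266.0], [629.0, 157.0, 332.0], [630.0, 162.0, 398.0], [630.0, 171.0, 446.0]]
jamb 1623 [[593.0, -289.0, 230.0], [594.0, -278.0, 304.0], [596.0, -266.0, 364.0], [597.0, -252.0, 416.0], [
[... 307 characters left out ...]
76512
rail face [8.05409261e-02 6.28846031e+02] 218 0.4176244291736386
knobtop 46 [587.92555545 -31.22518204 344.50364263] [286.7173913  189.52173913]
578 -34.0 -30.0 339.0 5 | 586 -37.0 -25.0 342.0 40 | 594 -38.0 -27.0 342.0 19 | 602 -40.0 -31.0 331.0 27 | 610 -44.0 -33.0 331.0 25 | 618 -46.0 -35.0 332.0 23 | 626 -48.0 -37.0 331.0 29 | 634 -57.0 -39.0 334.0 39 | 642 -57.0 -39.0 336.0 48 | 650 -56.0 -41.0 335.0 26 | 658 -56.0 -47.0 330.0 4 | 
jamb 76 [[627.0, 150.0, 201.0], [629.0, 151.0, 288.0], [630.0, 152.0, 332.0], [630.0, 155.0, 378.0], [630.0, 175.0, 435.0]]
jamb 865 [[594.0, -288.0, 232.0], [595.0, -277.0, 299.0], [596.0, -264.0, 359.0], [598.0, -251.0, 414.0], [599.0, -239.0, 451.0]]
```

View pics/topc.png

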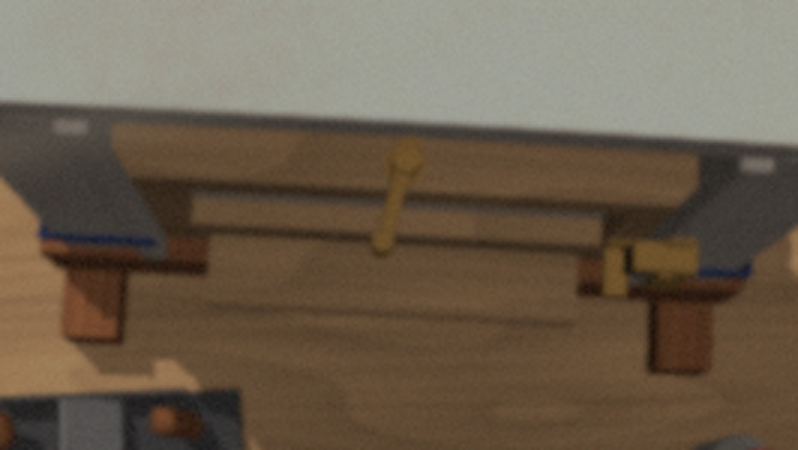

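Every step keeps the tool's tilt, because only a turn about the tool's x can be commanded. Lifting from under the lip, and working under the window head, both need the tool pointing forward. First I'll go up in free space and see how the arm behaves at the edge of its reach.

>>> {"api": "step_arm", "payload": {
  "targets": [
    [[-0.04, 0, 0, 0], [-0.08, 0, 0, 0], [-0.12, 0, 0, 0], [-0.16, 0, 0, 0], [-0.2, 0, 0, 0]]
  ]
}}

```text
time: 0.72
tool_pos: [225.3, -473.6, 428.6]
tcp_rot: [-1.803, 1.571, 1.782]
contact_force: [0.1, -2.1, -0.2]
grip_width: 91.5
```

```bash
python3 -c "
from h import *
o=bot.get_obs(); print([ (k,np.round(o[k],3)) for k in ('time','joint_positions','tool_pos','tcp_rot')])"
```

```text
[('time', np.float64(0.717)), ('joint_positions', array([-1.273,  0.277,  1.076,  0.   ,  1.789, -0.146])), ('tool_pos', array([ 225.295, -473.56 ,  428.602])), ('tcp_rot', array([-1.803,  1.571,  1.782]))]
```

>>> {"api": "step_arm", "payload": {
  "targets": [
    [[-0.04, 0, 0, 0], [-0.08, 0, 0, 0], [-0.12, 0, 0, 0], [-0.16, 0, 0, 0], [-0.2, 0, 0, 0]]
  ]
}}

```text
time: 1.13
tool_pos: [225.9, -475.3, 606.7]
tcp_rot: [1.43, 1.565, -1.268]
contact_force: [0.8, -1.1, 0.7]
grip_width: 91.7
```

```bash
python3 -c "
from h import *
o=bot.get_obs(); print([ (k,np.round(o[k],3)) for k in ('time','joint_positions','tool_pos','tcp_rot')])"
```

```text
[('time', np.float64(1.133)), ('joint_positions', array([-1.273,  0.473,  0.258,  0.   ,  2.404, -0.146])), ('tool_pos', array([ 225.908, -475.35 ,  606.735])), ('tcp_rot', array([ 1.43 ,  1.565, -1.268]))]
```

>>> {"api": "step_arm", "payload": {
  "targets": [
    [[-0.04, 0, 0, 0], [-0.08, 0, 0, 0], [-0.12, 0, 0, 0], [-0.16, 0, 0, 0], [-0.2, 0, 0, 0]]
  ]
}}

```text
time: 1.55
tool_pos: [188.8, -396.0, 680.3]
tcp_rot: [1.742, 1.559, -0.956]
contact_force: [0.6, -0.1, 0.8]
grip_width: 91.9
```

```bash
python3 -c "
from h import *
o=bot.get_obs(); print([ (k,np.round(o[k],3)) for k in ('time','joint_positions','tool_pos','tcp_rot')])
Q=np.array([[.3427,1.5249,519,226.1],[.277,1.076,519,428.6],[.473,.258,519,606.7]]);A=[];b=[]
for q2,q3,r,z in Q:
    s=q2+q3
    A+=[[np.sin(q2),np.sin(s),np.cos(s),1,0],[np.cos(q2),np.cos(s),-np.sin(s),0,1]];b+=[r,z]
print(np.linalg.lstsq(np.array(A),np.array(b),rcond=None))
"
```

```text
[('time', np.float64(1.55)), ('joint_positions', array([-1.304,  0.437,  0.036,  0.009,  2.658, -0.169])), ('tool_pos', array([ 188.796, -396.031,  680.348])), ('tcp_rot', array([ 1.742,  1.559, -0.956]))]
(array([ 5.07848507e+02,  3.79269431e+02,  4.69496852e+01, -4.86532233e-01,
       -9.62708474e+01]), array([0.14765187]), np.int32(5), array([2.91906613, 2.38426705, 0.68891555, 0.56148966, 0.06669535]))
```

>>> {"api": "step_arm", "payload": {
  "targets": [
    [[-0.1, 0, 0, 0], [-0.2, 0, 0, 0], [-0.3, 0, 0, 0], [-0.4, 0, 0, 0], [-0.4, 0, 0, 0]]
  ]
}}

```text
time: 1.97
tool_pos: [180.2, -378.9, 698.1]
tcp_rot: [1.477, 1.517, -1.221]
contact_force: [-0.3, 0.4, -0.3]
grip_width: 91.8
```

```bash
python3 -c "
from h import *
o=bot.get_obs(); print([ (k,np.round(o[k],3)) for k in ('time','joint_positions','tool_pos','tcp_rot')]); print(cv2.__version__); from scipy.spatial.transform import Rotation as R; print(R.from_euler('xyz',o['tcp_rot']).as_matrix().round(3))
"
```

```text
[('time', np.float64(1.967)), ('joint_positions', array([-1.314,  0.394,  0.038,  0.011,  2.657, -0.177])), ('tool_pos', array([ 180.215, -378.854,  698.078])), ('tcp_rot', array([ 1.477,  1.517, -1.221]))]
4.12.0
[[ 0.018  0.429 -0.903]
 [-0.05  -0.902 -0.429]
 [-0.999  0.053  0.005]]
```

Near the joint limits the solver lets the tool tilt forward, and the next call keeps the new orientation. So the tool can be tipped toward horizontal in small steps. I'll model the arm to plan this.

```bash
cat > k.py <<'E'
import numpy as np
from scipy.optimize import least_squares
from scipy.spatial.transform import Rotation as R
lo=np.array([-2.53,-.77,.04,-1,.28,-3.11]);hi=np.array([2.53,2.02,2.7,4.14,2.66,3.11])
PAR=dict(L1=508.,L2=379.,d=47.,h=204.,Lt=300.,de=76.)
def fk(q,P=PAR):
    rz=lambda a:R.from_euler('z',a).as_matrix(); ry=lambda a:R.from_euler('y',a).as_matrix()
    A=rz(q[0]);p=np.array([0,0,P['h']])+A@[0,P['de'],0]
    A=A@ry(q[1]);p=p+A@[0,0,P['L1']]
    A=A@ry(q[2]);p=p+A@[P['d'],0,P['L2']]
    A=A@rz(q[3])@ry(q[4]);p=p+A@[0,0,P['Lt']]
    A=A@rz(q[5]); return p,A   # tool x = A z
def ik(p,A,q0,w=1000.):
    f=lambda q:np.r_[(fk(q)[0]-p),w*R.from_matrix(A.T@fk(q)[1]).as_rotvec()]
    s=least_squares(f,np.clip(q0,lo+1e-6,hi-1e-6),bounds=(lo,hi)); return s.x,s.fun
E
python3 - <<'E'
from k import *
import json
T=np.array([[0.018,.429,-.903],[-.05,-.902,-.429],[-.999,.053,.005]])
data=[([-1.273,.3427,1.5249,0,1.2754,-.146],[225.3,-473.8,226.1]),([-1.273,.277,1.076,0,1.789,-.146],[225.3,-473.6,428.6]),([-1.273,.473,.258,0,2.404,-.146],[225.9,-475.3,606.7]),([-1.304,.437,.036,.009,2.658,-.169],[188.8,-396,680.3]),([-1.314,.394,.038,.011,2.657,-.177],[180.2,-378.9,698.1])]
for q,p in data: print((fk(q)[0]-p).round(1))
p,A=fk(data[-1][0]); print("toolx",A[:,2],"tool frame in A axes:",(A.T@T).round(3))
# current pose facing window + further up target, weights
for w in(300,1000,3000):
    q=np.array(data[3][0]);p,A=fk(q); s,f=ik(p+[0,0,200],A,q,w); print(w,s.round(3),fk(s)[0].round())
# work poses: tool pointing azimuth -.08, alpha below horizontal
for name,tip in(("lip",[585,-45,100]),("liphi",[585,-45,185]),("knob0",[590,-50,330]),("knob1",[625,0,330])):
  for al in(0,20,35,50):
    for az in(-.08,-.5,.4):
      a=np.radians(al); z=np.array([np.cos(a)*np.cos(az),np.cos(a)*np.sin(az),-np.sin(a)]); y=np.array([-np.sin(az),np.cos(az),0]); A=np.c_[np.cross(y,z),y,z]
      best=min((ik(np.array(tip,float),A@R.from_euler('z',r6).as_matrix(),np.array(q0),1000.) for q0 in([-.1,0,2.2,3.1,1,0],[-.1,0.5,1,0,.5,0]) for r6 in (0,np.pi)),key=lambda s:np.abs(s[1]).max())
      print(name,al,az,np.abs(best[1]).max().round(2),best[0].round(2))
E
```

```text
[-0.4 -0.   0.6]
[-0.4 -0.3  0. ]
[-0.3 -0.9  0.3]
[-0.2 -1.  -0. ]
[-0.5 -0.  -0.1]
toolx [ 0.01830119 -0.0495184  -0.99860553] tool frame in A axes: [[-0. -1.  0.]
 [-0.  0. -1.]
 [ 1. -0. -0.]]
300 [-1.379  0.273  0.04   0.131  2.55  -0.133] [ 168. -354.  751.]
1000 [-1.333  0.317  0.119  0.019  2.66  -0.19 ] [ 164. -346.  711.]
3000 [-1.331  0.313  0.154  0.011  2.66  -0.195] [ 164. -344.  705.]
lip 0 -0.08 0.0 [-0.34  1.09  2.4   2.86  1.91 -0.09]
lip 0 -0.5 0.0 [0.07 1.03 2.27 3.72 1.71 0.09]
lip 0 0.4 0.0 [-0.7   1.02  2.24  2.04  1.63 -0.11]
lip 20 -0.08 0.0 [-0.33  0.73  2.4   2.9   1.21  0.  ]
lip 20 -0.5 0.0 [ 0.04  0.72  2.28  3.71  1.11 -0.08]
lip 20 0.4 0.0 [-0.66  0.73  2.25  2.03  1.15  0.16]
lip 35 -0.08 0.0 [-0.3   0.52  2.29  2.84  0.63  0.12]
lip 35 -0.5 0.0 [-0.01  0.54  2.19  3.86  0.62 -0.32]
lip 35 0.4 0.0 [-0.57  0.55  2.17  1.84  0.78  0.5 ]
lip 50 -0.08 30.0 [-0.31  0.48  2.19  2.55  0.28  0.4 ]
lip 50 -0.5 26.68 [-0.11  0.49  2.13  4.14  0.28 -0.68]
lip 50 0.4 0.0 [-0.47  0.46  2.03  1.3   0.53  1.15]
liphi 0 -0.08 0.0 [-0.34  0.8   2.45  2.88  1.68 -0.03]
[... 1251 characters left out ...]
  0.14  1.7   0.67  0.92  1.96]
knob1 0 -0.08 0.0 [-0.16  0.34  2.28  3.05  1.05  0.05]
knob1 0 -0.5 0.0 [0.18 0.42 2.12 3.92 1.11 2.73]
knob1 0 0.4 0.0 [-0.53  0.39  2.18  2.13  1.24 -2.66]
knob1 20 -0.08 0.0 [-0.16  0.14  2.11  2.92  0.34  0.18]
knob1 20 -0.5 28.95 [ 0.07  0.26  2.07  4.14  0.63 -0.69]
knob1 20 0.4 0.0 [-0.49  0.2   2.03  1.69  0.83 -2.15]
knob1 35 -0.08 26.98 [-0.17  0.07  1.86  0.29  0.28  2.81]
knob1 35 -0.5 14.51 [ 0.09  0.17  1.78 -1.    0.56  1.29]
knob1 35 0.4 0.0 [-0.42  0.16  1.85  1.13  0.72  1.58]
knob1 50 -0.08 0.0 [-0.14  0.15  1.7   0.07  0.6   3.04]
knob1 50 -0.5 0.0 [ 0.04  0.21  1.62 -0.5   0.75  0.81]
knob1 50 0.4 0.0 [-0.33  0.18  1.65  0.61  0.85  2.1 ]
```

```bash
cat > obst.py <<'E'
from h import *
V,U=np.mgrid[0:420,0:560]; uv=np.c_[U.ravel(),V.ravel()]
for n in("scene","top"):
    c=cap(n); P=bydepth(c,uv); ok=c["depth"].ravel()>0
    m=ok&(P[:,2]>12)&(P[:,2]<170)&(P[:,0]>330)&(P[:,0]<560)&(abs(P[:,1]+50)<330)
    k,l,s,ce=cv2.connectedComponentsWithStats(m.reshape(420,560).astype(np.uint8))
    for i in range(1,k):
        if s[i,4]>40:
            q=P[l.ravel()==i]; print(n,ce[i].round(),s[i,4],"min",q.min(0).round(),"max",q.max(0).round(),"rect",cv2.minAreaRect(q[:,:2].astype(np.float32)))
save(c,"pics/top_now.png")
E
python3 obst.py
python3 - <<'E'
from k import *
for az in(0,.1,.2,.3,.4):
  for al in(15,20,25,30):
    a=np.radians(al); z=np.array([np.cos(a)*np.cos(az),np.cos(a)*np.sin(az),-np.sin(a)]); y=np.array([-np.sin(az),np.cos(az),0]); A=np.c_[np.cross(y,z),y,z]
    out=[]
    for tip in([585,-10,100],[585,-10,190],[590,-50,330],[635,5,330],[500,-50,330],[500,-50,450]):
      b=min((ik(np.array(tip,float),A,np.array([az-.8,.3,2.1,q4,.8,r6]),1000.) for q4 in(1,2) for r6 in(0,1,-1)),key=lambda s:np.abs(s[1]).max())
      out.append((float(np.abs(b[1]).max().round(1)),*b[0][[0,3,4]].round(2).tolist()))
    print(az,al,out)
E
```

```text
scene [391. 209.] 281 min [ 532. -298.   13.] max [ 560. -252.   51.] rect ((546.3168334960938, -275.19244384765625), (45.565399169921875, 28.065732955932617), 88.12126922607422)
scene [420. 238.] 769 min [ 426. -327.   12.] max [ 480. -277.  155.] rect ((451.1895446777344, -300.3104248046875), (53.331024169921875, 46.110694885253906), 24.76820182800293)
scene [211. 278.] 2023 min [470.  74.  12.] max [533. 280.  92.] rect ((502.6402282714844, 177.03030395507812), (60.01163101196289, 206.3489532470703), 1.899242877960205)
scene [388. 283.] 465 min [ 364. -256.   12.] max [ 401. -151.   42.] rect ((377.376708984375, -202.17095947265625), (34.99457550048828, 103.80394744873047), 9.005932807922363)
top [387. 228.] 234 min [ 534. -297.   12.] max [ 560. -253.   52.] rect ((547.794189453125, -275.28057861328125), (43.85216522216797, 24.86773681640625), 85.78093719482422)
top [191. 252.] 1366 min [472.  90.  12.] max [533. 280.  91.] rect ((502.8336486816406, 185.07720947265625), (59.1499137878418, 189.83560180664062), 1.6521822214126587)
top [235. 245.] 44 min [503.  77.  12.] max [534. 1
[... 3011 characters left out ...]
0, -0.74, 1.29, 0.89), (0.0, -0.74, 1.05, 1.04)]
0.4 15 [(0.0, -0.59, 2.14, 1.29), (0.0, -0.59, 2.05, 1.15), (0.0, -0.68, 1.71, 1.04), (0.0, -0.48, 1.85, 0.89), (0.0, -0.88, 1.59, 1.18), (0.0, -0.88, 1.42, 1.21)]
0.4 20 [(0.0, -0.57, 2.12, 1.15), (0.0, -0.57, 1.99, 1.02), (0.0, -0.66, 1.59, 0.96), (0.0, -0.47, 1.7, 0.81), (0.0, -0.85, 1.49, 1.11), (0.0, -0.85, 1.31, 1.18)]
0.4 25 [(0.0, -0.55, 2.09, 1.02), (0.0, -0.55, 1.9, 0.89), (0.0, -0.64, 1.45, 0.9), (0.0, -0.45, 1.53, 0.75), (0.0, -0.82, 1.38, 1.05), (0.0, -0.82, 1.19, 1.16)]
0.4 30 [(0.0, -0.52, 2.03, 0.88), (0.0, -0.52, 1.78, 0.78), (0.0, -0.61, 1.29, 0.86), (0.0, -0.43, 1.33, 0.71), (0.0, -0.78, 1.25, 1.0), (0.0, -0.78, 1.07, 1.15)]
```

>>> {"api": "step_arm", "payload": {
  "targets": [
    [[0.002, -0.017, -0.034, 0], [0.004, -0.034, -0.069, 0], [0.006, -0.05, -0.103, 0], [0.008, -0.067, -0.138, 0], [0.01, -0.084, -0.172, 0]]
  ]
}}

```text
time: 2.48
tool_pos: [300.7, -228.8, 681.7]
tcp_rot: [1.465, 1.52, -1.233]
contact_force: [0.3, -1.0, 0.5]
grip_width: 91.4
```

>>> {"api": "step_arm", "payload": {
  "targets": [
    [[0.002, -0.017, -0.034, 0], [0.004, -0.034, -0.069, 0], [0.006, -0.05, -0.103, 0], [0.008, -0.067, -0.138, 0], [0.01, -0.084, -0.172, 0]]
  ]
}}

```text
time: 2.9
tool_pos: [421.6, -78.0, 665.7]
tcp_rot: [1.436, 1.521, -1.262]
contact_force: [1.7, -1.5, -0.1]
grip_width: 91.8
```

>>> {"api": "step_arm", "payload": {
  "targets": [
    [[0, -0.027, -0.007, 0], [0, -0.054, -0.014, 0], [0, -0.081, -0.021, 0], [0, -0.108, -0.029, 0], [0, -0.135, -0.036, 0]]
  ]
}}

```text
time: 3.32
tool_pos: [396.5, 60.6, 657.8]
tcp_rot: [1.393, 1.521, -1.305]
contact_force: [0.7, 0.4, -0.3]
grip_width: 91.9
```

>>> {"api": "step_arm", "payload": {
  "targets": [
    [[0, -0.027, -0.007, 0], [0, -0.054, -0.014, 0], [0, -0.081, -0.021, 0], [0, -0.108, -0.029, 0], [0, -0.135, -0.036, 0]]
  ]
}}

```text
time: 3.73
tool_pos: [371.2, 199.4, 650.0]
tcp_rot: [1.352, 1.521, -1.346]
contact_force: [0.7, 0.1, -0.2]
grip_width: 92.1
```

```bash
cat > st.py <<'E'
from h import *
from scipy.spatial.transform import Rotation as R
o=bot.get_obs(); A=R.from_euler('xyz',o['tcp_rot']).as_matrix()
print("t %.2f"%o['time'],"q",np.round(o['joint_positions'],3),"p",np.round(o['tool_pos'],1),"F",np.round(o['contact_force'],1),"w",round(o['grip_width'],1))
print("tool x,y,z rows:\n",A.T.round(3),"below-hor deg",np.degrees(np.arcsin(-A[2,0])).round(1),"az",np.arctan2(A[1,0],A[0,0]).round(3))
E
python3 st.py
```

```text
t 3.73 q [ 0.348  0.272  0.44  -0.076  2.435  1.418] p [371.2 199.4 650. ] F [ 0.7  0.1 -0.2] w 92.1
tool x,y,z rows:
 [[ 0.011 -0.048 -0.999]
 [ 0.429 -0.902  0.048]
 [-0.903 -0.429  0.011]] below-hor deg 87.2 az -1.346
```

```bash
python3 - <<'E'
from k import *
q0=np.array([.348,.272,.44,-.076,2.435,1.418])
def tilt(q): A=fk(q)[1]; return np.degrees(np.arcsin(-A[2,2])),np.arctan2(A[1,2],A[0,2])
h=np.array([np.cos(.3),np.sin(.3),0])
for w in(600,1000):
  for e in(150,120,90,60,30,0,-30):
    d=np.cos(np.radians(e))*h+np.sin(np.radians(e))*np.array([0,0,1]); q=q0.copy(); out=[]
    for i in range(16):
        p,A=fk(q); q,_=ik(p+200*d,A,q,w); out.append(round(tilt(q)[0]))
    print(w,e,out,"az",tilt(q)[1].round(2),q.round(2),fk(q)[0].round())
E
```

```text
600 150 [87, 85, 86, 82, 78, 78, 77, 75, 73, 69, 65, 60, 54, 48, 42, 35] az 3.01 [2.53 0.61 0.04 0.39 1.59 3.11] [-743.  289.  724.]
600 120 [86, 81, 76, 70, 65, 59, 53, 48, 43, 39, 34, 29, 24, 19, 12, 6] az 0.08 [ 0.42 -0.63  0.04 -0.42  2.22  1.02] [-164.  -96.  925.]
600 90 [85, 80, 75, 71, 66, 61, 56, 51, 45, 39, 32, 25, 17, 10, 2, -6] az 0.18 [ 0.95 -0.07  0.04 -0.77  1.5   1.27] [ 232.   98. 1120.]
600 60 [86, 81, 75, 69, 63, 56, 48, 41, 33, 26, 18, 11, 4, -3, -9, -15] az 0.3 [0.15 0.49 0.04 0.2  0.79 1.29] [ 730.  228. 1035.]
600 30 [86, 81, 74, 68, 60, 53, 45, 38, 31, 24, 18, 12, 7, 2, -2, -5] az 0.3 [0.21 1.02 0.04 0.23 0.43 1.2 ] [1040.  326.  638.]
600 0 [87, 83, 78, 71, 65, 58, 51, 44, 38, 33, 28, 24, 21, 18, 16, 14] az 0.31 [0.22 1.51 0.04 0.33 0.28 1.07] [1127.  354.  120.]
600 -30 [87, 87, 84, 80, 74, 69, 63, 57, 52, 48, 44, 42, 40, 39, 39, 39] az 0.35 [0.19 1.96 0.04 0.45 0.28 0.91] [ 984.  306. -381.]
1000 150 [87, 87, 88, 88, 87, 85, 82, 79, 79, 78, 78, 78, 77, 77, 76, 75] az 1.9 [ 2.53  0.55  0.04 -0.21  2.33  3.11] [-488.  305.  638.]
1000 120 [87, 86, 84, 82, 80, 80, 80, 79, 77, 76, 76, 75, 75, 74, 74, 73] az 1.64 [ 2.53  0.23  0.04 -0.48  2.63  3.11] [-266.  178.  764.]
1000 90 [87, 85, 83, 81, 79, 77, 75, 72, 70, 68, 66, 64, 62, 61, 59, 57] az 0.01 [-0.45 -0.07  0.04  0.48  2.6   1.16] [196.  70. 839.]
1000 60 [87, 86, 85, 83, 81, 79, 77, 75, 72, 70, 67, 65, 62, 59, 57, 54] az 0.21 [0.13 0.41 0.04 0.06 2.06 1.29] [568. 165. 750.]
1000 30 [87, 86, 84, 82, 79, 76, 74, 71, 68, 64, 61, 58, 55, 52, 49, 46] az 0.25 [0.21 0.95 0.04 0.03 1.38 1.32] [927. 280. 453.]
1000 0 [87, 86, 85, 83, 80, 77, 74, 71, 68, 65, 62, 59, 57, 54, 51, 49] az 0.26 [0.22 1.48 0.04 0.04 0.9  1.32] [1040.  318.   -5.]
1000 -30 [87, 87, 87, 85, 83, 81, 78, 76, 73, 71, 68, 66, 64, 62, 60, 58] az 0.27 [0.21 1.99 0.04 0.05 0.57 1.29] [ 903.  280. -466.]
```

>>> {"api": "step_arm", "payload": {
  "targets": [
    [[-0.3, 0.05, -0.25, 0], [-0.3, 0.05, -0.25, 0], [-0.3, 0.05, -0.25, 0], [-0.3, 0.05, -0.25, 0], [-0.3, 0.05, -0.25, 0]]
  ]
}}

```text
time: 4.15
tool_pos: [397.5, 192.3, 674.8]
tcp_rot: [1.343, 1.525, -1.354]
contact_force: [0.6, 0.1, 0.1]
grip_width: 91.6
```

>>> {"api": "step_arm", "payload": {
  "targets": [
    [[-0.3, 0.05, -0.25, 0], [-0.3, 0.05, -0.25, 0], [-0.3, 0.05, -0.25, 0], [-0.3, 0.05, -0.25, 0], [-0.3, 0.05, -0.25, 0]]
  ]
}}

```text
time: 4.57
tool_pos: [401.8, 178.5, 677.0]
tcp_rot: [1.436, 1.529, -1.262]
contact_force: [0.7, -0.1, -0.1]
grip_width: 91.8
```

>>> {"api": "step_arm", "payload": {
  "targets": [
    [[-0.3, 0.05, -0.25, 0], [-0.3, 0.05, -0.25, 0], [-0.3, 0.05, -0.25, 0], [-0.3, 0.05, -0.25, 0], [-0.3, 0.05, -0.25, 0]]
  ]
}}

```text
time: 4.98
tool_pos: [405.1, 167.2, 678.6]
tcp_rot: [1.514, 1.532, -1.185]
contact_force: [-0.1, -0.5, -0.1]
grip_width: 91.9
```

```bash
python3 st.py
```

```text
t 4.98 q [ 0.244  0.441  0.037 -0.082  2.657  1.299] p [405.1 167.2 678.6] F [-0.1 -0.5 -0.1] w 91.9
tool x,y,z rows:
 [[ 0.014 -0.036 -0.999]
 [ 0.429 -0.903  0.038]
 [-0.903 -0.429  0.002]] below-hor deg 87.8 az -1.185
```

>>> {"api": "step_arm", "payload": {
  "targets": [
    [[-0.1, 0, 0, 0], [-0.2, 0, 0, 0], [-0.3, 0, 0, 0], [-0.4, 0, 0, 0], [-0.4, 0, 0, 0]]
  ]
}}

```text
time: 5.4
tool_pos: [385.4, 160.6, 697.6]
tcp_rot: [2.258, 1.506, -0.439]
contact_force: [-1.4, 0.2, 0.4]
grip_width: 91.8
```

>>> {"api": "step_arm", "payload": {
  "targets": [
    [[-0.1, 0, 0, 0], [-0.2, 0, 0, 0], [-0.3, 0, 0, 0], [-0.4, 0, 0, 0], [-0.4, 0, 0, 0]]
  ]
}}

```text
time: 5.82
tool_pos: [364.5, 154.7, 715.6]
tcp_rot: [2.502, 1.466, -0.195]
contact_force: [-0.2, -0.0, -0.2]
grip_width: 91.7
```

```bash
python3 st.py
```

```text
t 5.82 q [ 0.243  0.352  0.036 -0.095  2.657  1.283] p [364.5 154.7 715.6] F [-0.2 -0.  -0.2] w 91.7
tool x,y,z rows:
 [[ 0.102 -0.02  -0.995]
 [ 0.427 -0.902  0.062]
 [-0.898 -0.432 -0.084]] below-hor deg 84.0 az -0.195
```

>>> {"api": "step_arm", "payload": {
  "targets": [
    [[-0.5, 0, 0, 0], [-1.0, 0, 0, 0], [-1.0, 0, 0, 0], [-1.0, 0, 0, 0], [-1.0, 0, 0, 0]]
  ]
}}

```text
time: 6.23
tool_pos: [341.3, 150.0, 733.1]
tcp_rot: [2.606, 1.422, -0.089]
contact_force: [-0.1, -0.1, -0.9]
grip_width: 92.0
```

```bash
python3 st.py
```

```text
t 6.23 q [ 0.251  0.306  0.036 -0.106  2.657  1.278] p [341.3 150.  733.1] F [-0.1 -0.1 -0.9] w 92.0
tool x,y,z rows:
 [[ 0.148 -0.013 -0.989]
 [ 0.426 -0.902  0.076]
 [-0.893 -0.432 -0.127]] below-hor deg 81.5 az -0.089
```

```bash
cat > simr.py <<'E'
from k import *
import sys
def tilt(q): A=fk(q)[1]; return np.degrees(np.arcsin(-A[2,2])),np.arctan2(A[1,2],A[0,2])
def run(q0,ws,es,azs,n):
 for w in ws:
  for e in es:
   for az in azs:
    h=np.array([np.cos(az),np.sin(az),0]);d=np.cos(np.radians(e))*h+np.sin(np.radians(e))*np.array([0,0,1]); q=np.array(q0); out=[]
    for i in range(n):
        p,A=fk(q); q,_=ik(p+200*d,A,q,w); out.append(round(tilt(q)[0]))
    print(w,e,az,out,"az",tilt(q)[1].round(2),q.round(2),fk(q)[0].round())
if __name__=="__main__": run([.251,.306,.04,-.106,2.66,1.278],(1000,),(100,90,75,60,45),(.3,.8),16)
E
python3 simr.py
```

```text
1000 100 0.3 [80, 78, 76, 73, 71, 69, 66, 64, 62, 60, 59, 58, 56, 54, 53, 51] az 0.0 [ 0.69 -0.22  0.04 -0.86  2.59  0.91] [ 40. -23. 848.]
1000 100 0.8 [80, 78, 76, 73, 71, 69, 67, 65, 63, 61, 60, 58, 56, 55, 53, 51] az -0.19 [-2.53  0.05  0.04  2.25  2.52  0.83] [ 140. -160.  851.]
1000 90 0.3 [80, 78, 76, 73, 71, 69, 67, 65, 63, 62, 60, 58, 56, 54, 52, 50] az 0.04 [-0.22 -0.07  0.04  0.28  2.48  1.18] [208.  82. 860.]
1000 90 0.8 [80, 78, 76, 73, 71, 69, 67, 65, 63, 62, 60, 58, 56, 54, 52, 50] az 0.04 [-0.22 -0.07  0.04  0.28  2.48  1.18] [208.  82. 860.]
1000 75 0.3 [80, 79, 77, 75, 74, 72, 70, 68, 66, 64, 62, 59, 57, 55, 52, 49] az 0.17 [-0.06  0.14  0.04  0.19  2.26  1.23] [381.  97. 844.]
1000 75 0.8 [80, 79, 77, 76, 74, 72, 70, 69, 67, 65, 63, 60, 58, 56, 53, 51] az 0.34 [ 0.46  0.14  0.04 -0.1   2.28  1.47] [312. 214. 839.]
1000 60 0.3 [80, 78, 76, 74, 72, 70, 67, 65, 62, 60, 57, 54, 51, 48, 45, 42] az 0.21 [0.13 0.41 0.04 0.06 1.85 1.28] [615. 173. 790.]
1000 60 0.8 [80, 79, 77, 75, 73, 71, 68, 66, 64, 61, 58, 56, 53, 50, 47, 44] az 0.47 [ 0.62  0.41  0.04 -0.12  1.89  1.63] [479. 398. 783.]
1000 45 0.3 [80, 78, 76, 74, 71, 69, 66, 63, 60, 57, 54, 51, 48, 44, 41, 38] az 0.23 [0.18 0.68 0.04 0.04 1.51 1.3 ] [813. 237. 665.]
1000 45 0.8 [80, 79, 77, 74, 72, 70, 67, 64, 61, 59, 56, 53, 50, 46, 43, 40] az 0.54 [ 0.67  0.68  0.04 -0.1   1.56  1.7 ] [622. 554. 659.]
```

>>> {"api": "step_arm", "payload": {
  "targets": [
    [[-0.3, 0.02, -0.27, 0], [-0.3, 0.02, -0.27, 0], [-0.3, 0.02, -0.27, 0], [-0.3, 0.02, -0.27, 0], [-0.3, 0.02, -0.27, 0]]
  ]
}}

```text
time: 6.65
tool_pos: [340.8, 151.6, 733.0]
tcp_rot: [2.635, 1.424, -0.06]
contact_force: [0.4, 0.4, -1.0]
grip_width: 91.6
```

>>> {"api": "step_arm", "payload": {
  "targets": [
    [[-0.3, 0.02, -0.28, 0], [-0.3, 0.02, -0.28, 0], [-0.3, 0.02, -0.28, 0], [-0.3, 0.02, -0.28, 0], [-0.3, 0.02, -0.28, 0]]
  ]
}}

```text
time: 7.07
tool_pos: [341.1, 152.9, 732.7]
tcp_rot: [2.666, 1.425, -0.029]
contact_force: [0.4, 0.2, -0.3]
grip_width: 91.4
```

>>> {"api": "step_arm", "payload": {
  "targets": [
    [[-0.28, 0.02, -0.28, 0], [-0.28, 0.02, -0.28, 0], [-0.28, 0.02, -0.28, 0], [-0.28, 0.02, -0.28, 0], [-0.28, 0.02, -0.28, 0]]
  ]
}}

```text
time: 7.48
tool_pos: [342.6, 153.8, 731.7]
tcp_rot: [2.696, 1.429, 0.001]
contact_force: [0.5, 0.6, -0.1]
grip_width: 92.1
```

```bash
python3 st.py
```

```text
t 7.48 q [ 0.247  0.309  0.037 -0.074  2.657  1.303] p [342.6 153.8 731.7] F [ 0.5  0.6 -0.1] w 92.1
tool x,y,z rows:
 [[ 0.141  0.    -0.99 ]
 [ 0.428 -0.902  0.061]
 [-0.893 -0.432 -0.128]] below-hor deg 81.9 az 0.001
```

>>> {"api": "step_arm", "payload": {
  "targets": [
    [[-0.39, 0.02, -0.055, 0], [-0.39, 0.02, -0.055, 0], [-0.39, 0.02, -0.055, 0], [-0.39, 0.02, -0.055, 0], [-0.39, 0.02, -0.055, 0]]
  ]
}}

```text
time: 7.9
tool_pos: [326.4, 144.1, 745.1]
tcp_rot: [2.733, 1.392, 0.039]
contact_force: [0.4, -0.2, 0.4]
grip_width: 92.0
```

>>> {"api": "step_arm", "payload": {
  "targets": [
    [[-0.39, 0.02, -0.07, 0], [-0.39, 0.02, -0.07, 0], [-0.39, 0.02, -0.07, 0], [-0.39, 0.02, -0.07, 0], [-0.39, 0.02, -0.07, 0]]
  ]
}}

```text
time: 8.32
tool_pos: [310.2, 136.5, 757.0]
tcp_rot: [2.755, 1.358, 0.061]
contact_force: [0.1, -0.7, 0.2]
grip_width: 91.8
```

>>> {"api": "step_arm", "payload": {
  "targets": [
    [[-0.39, 0.02, -0.09, 0], [-0.39, 0.02, -0.09, 0], [-0.39, 0.02, -0.09, 0], [-0.39, 0.02, -0.09, 0], [-0.39, 0.02, -0.09, 0]]
  ]
}}

```text
time: 8.73
tool_pos: [294.5, 130.9, 767.2]
tcp_rot: [2.77, 1.327, 0.076]
contact_force: [0.5, -0.3, 0.2]
grip_width: 91.8
```

>>> {"api": "step_arm", "payload": {
  "targets": [
    [[-0.38, 0.02, -0.1, 0], [-0.38, 0.02, -0.1, 0], [-0.38, 0.02, -0.1, 0], [-0.38, 0.02, -0.1, 0], [-0.38, 0.02, -0.1, 0]]
  ]
}}

```text
time: 9.15
tool_pos: [279.1, 126.4, 776.3]
tcp_rot: [2.781, 1.298, 0.088]
contact_force: [0.3, 0.0, -0.2]
grip_width: 91.5
```

>>> {"api": "step_arm", "payload": {
  "targets": [
    [[-0.38, 0.02, -0.12, 0], [-0.38, 0.02, -0.12, 0], [-0.38, 0.02, -0.12, 0], [-0.38, 0.02, -0.12, 0], [-0.38, 0.02, -0.12, 0]]
  ]
}}

```text
time: 9.57
tool_pos: [264.6, 123.3, 784.0]
tcp_rot: [2.79, 1.271, 0.097]
contact_force: [0.0, 0.6, 0.4]
grip_width: 92.1
```

```bash
python3 st.py
```

```text
t 9.57 q [ 0.208  0.149  0.037 -0.07   2.657  1.263] p [264.6 123.3 784. ] F [0.  0.6 0.4] w 92.1
tool x,y,z rows:
 [[ 0.293  0.029 -0.956]
 [ 0.418 -0.903  0.102]
 [-0.86  -0.43  -0.277]] below-hor deg 72.8 az 0.097
```

>>> {"api": "step_arm", "payload": {
  "targets": [
    [[-0.4, 0, 0, 0], [-0.4, 0, 0, 0], [-0.4, 0, 0, 0], [-0.4, 0, 0, 0], [-0.4, 0, 0, 0]]
  ]
}}

```text
time: 9.98
tool_pos: [232.4, 128.3, 795.6]
tcp_rot: [2.789, 1.228, 0.096]
contact_force: [0.7, -0.1, 0.4]
grip_width: 91.8
```

>>> {"api": "step_arm", "payload": {
  "targets": [
    [[-0.4, -0.05, 0.1, 0], [-0.4, -0.05, 0.1, 0], [-0.4, -0.05, 0.1, 0], [-0.4, -0.05, 0.1, 0], [-0.4, -0.05, 0.1, 0]]
  ]
}}

```text
time: 10.4
tool_pos: [161.4, 150.3, 806.8]
tcp_rot: [2.792, 1.176, 0.099]
contact_force: [0.7, -0.0, -0.8]
grip_width: 91.7
```

>>> {"api": "step_arm", "payload": {
  "targets": [
    [[-0.4, -0.1, 0.25, 0], [-0.4, -0.1, 0.25, 0], [-0.4, -0.1, 0.25, 0], [-0.4, -0.1, 0.25, 0], [-0.4, -0.1, 0.25, 0]]
  ]
}}

```text
time: 10.82
tool_pos: [81.4, 160.0, 811.7]
tcp_rot: [2.856, 1.137, 0.183]
contact_force: [0.3, 0.1, 0.2]
grip_width: 91.3
```

```bash
python3 st.py
```

```text
t 10.82 q [ 1.369  0.071  0.036 -0.993  2.657  1.5  ] p [ 81.4 160.  811.7] F [0.3 0.1 0.2] w 91.3
tool x,y,z rows:
 [[ 0.414  0.076 -0.907]
 [ 0.426 -0.897  0.119]
 [-0.805 -0.436 -0.404]] below-hor deg 65.1 az 0.183
```

>>> {"api": "step_arm", "payload": {
  "targets": [
    [[0.021, 0.011, -0.025, 0], [0.041, 0.022, -0.049, 0], [0.062, 0.033, -0.073, 0], [0.082, 0.044, -0.097, 0], [0.102, 0.055, -0.122, 0]]
  ]
}}

```text
time: 11.23
tool_pos: [205.4, 169.6, 784.7]
tcp_rot: [2.854, 1.135, 0.185]
contact_force: [-0.2, 1.0, 0.0]
grip_width: 91.9
```

>>> {"api": "step_arm", "payload": {
  "targets": [
    [[0.021, 0.011, -0.025, 0], [0.041, 0.022, -0.049, 0], [0.062, 0.033, -0.073, 0], [0.082, 0.044, -0.097, 0], [0.102, 0.055, -0.122, 0]]
  ]
}}

```text
time: 11.65
tool_pos: [370.7, 181.7, 747.6]
tcp_rot: [2.854, 1.135, 0.184]
contact_force: [0.2, 0.8, 0.6]
grip_width: 91.6
```

>>> {"api": "step_arm", "payload": {
  "targets": [
    [[0.021, 0.011, -0.025, 0], [0.041, 0.022, -0.049, 0], [0.062, 0.033, -0.073, 0], [0.082, 0.044, -0.097, 0], [0.102, 0.055, -0.122, 0]]
  ]
}}

```text
time: 12.07
tool_pos: [534.9, 193.9, 709.0]
tcp_rot: [2.854, 1.135, 0.185]
contact_force: [-17.3, -0.3, 49.9]
grip_width: 91.6
```

```bash
python3 st.py
```

```text
t 12.07 q [ 0.222  0.439  0.036 -0.02   2.231  1.305] p [534.9 193.9 709. ] F [-17.3  -0.3  49.9] w 91.6
tool x,y,z rows:
 [[ 0.415  0.078 -0.906]
 [ 0.429 -0.895  0.12 ]
 [-0.802 -0.438 -0.405]] below-hor deg 65.0 az 0.185
```

>>> {"api": "step_arm", "payload": {
  "targets": [
    [[0, 0, 0, 0], [0, 0, 0, 0], [0, 0, 0, 0], [0, 0, 0, 0], [0, 0, 0, 0]]
  ]
}}

```text
time: 12.48
tool_pos: [532.4, 193.9, 712.1]
tcp_rot: [2.854, 1.129, 0.186]
contact_force: [0.7, -0.3, 0.8]
grip_width: 91.5
```

>>> {"api": "step_arm", "payload": {
  "targets": [
    [[-0.05, 0.01, -0.06, 0], [-0.1, 0.02, -0.12, 0], [-0.15, 0.03, -0.18, 0], [-0.2, 0.04, -0.24, 0], [-0.2, 0.04, -0.24, 0]]
  ]
}}

```text
time: 12.9
tool_pos: [530.1, 193.0, 722.4]
tcp_rot: [2.862, 1.099, 0.194]
contact_force: [1.2, -1.2, 0.7]
grip_width: 92.1
```

```bash
python3 st.py; python3 - <<'E'
from simr import *
run([.222,.439,.04,-.02,2.231,1.305],(1000,3000),(90,60,30,0),(.2,),4)
E
```

```text
t 12.90 q [ 0.22   0.419  0.036 -0.015  2.214  1.305] p [530.1 193.  722.4] F [ 1.2 -1.2  0.7] w 92.1
tool x,y,z rows:
 [[ 0.446  0.088 -0.891]
 [ 0.427 -0.896  0.126]
 [-0.787 -0.436 -0.437]] below-hor deg 63.0 az 0.194
1000 90 0.2 [63, 61, 58, 56] az 0.21 [-0.01  0.12  0.04  0.18  2.39  1.25] [332. 109. 826.]
1000 60 0.2 [63, 60, 57, 54] az 0.21 [0.11 0.42 0.04 0.07 2.06 1.26] [579. 158. 743.]
1000 30 0.2 [63, 60, 57, 54] az 0.21 [0.14 0.72 0.04 0.04 1.76 1.26] [784. 201. 586.]
1000 0 0.2 [64, 62, 59, 56] az 0.21 [0.16 1.   0.04 0.02 1.52 1.26] [916. 235. 383.]
3000 90 0.2 [65, 65, 65, 64] az 0.19 [0.01 0.14 0.04 0.13 2.51 1.23] [315. 103. 801.]
3000 60 0.2 [65, 65, 64, 64] az 0.19 [0.11 0.44 0.04 0.04 2.21 1.24] [550. 149. 709.]
3000 30 0.2 [65, 65, 64, 64] az 0.19 [0.14 0.73 0.04 0.02 1.92 1.25] [748. 191. 552.]
3000 0 0.2 [65, 65, 65, 64] az 0.19 [0.16 1.   0.04 0.01 1.65 1.26] [884. 225. 360.]
```

>>> {"api": "step_arm", "payload": {
  "targets": [
    [[-0.22, 0.07, -0.33, 0], [-0.22, 0.07, -0.33, 0], [-0.22, 0.07, -0.33, 0], [-0.22, 0.07, -0.33, 0], [-0.22, 0.07, -0.33, 0]]
  ]
}}

```text
time: 13.32
tool_pos: [541.8, 190.0, 725.8]
tcp_rot: [2.868, 1.07, 0.2]
contact_force: [-0.2, -0.1, -0.0]
grip_width: 91.6
```

>>> {"api": "step_arm", "payload": {
  "targets": [
    [[-0.2, 0.07, -0.34, 0], [-0.2, 0.07, -0.34, 0], [-0.2, 0.07, -0.34, 0], [-0.2, 0.07, -0.34, 0], [-0.2, 0.07, -0.34, 0]]
  ]
}}

```text
time: 13.73
tool_pos: [555.4, 189.5, 728.1]
tcp_rot: [2.873, 1.041, 0.206]
contact_force: [0.5, 0.0, -0.2]
grip_width: 91.9
```

>>> {"api": "step_arm", "payload": {
  "targets": [
    [[-0.19, 0.07, -0.34, 0], [-0.19, 0.07, -0.34, 0], [-0.19, 0.07, -0.34, 0], [-0.19, 0.07, -0.34, 0], [-0.19, 0.07, -0.34, 0]]
  ]
}}

```text
time: 14.15
tool_pos: [567.1, 189.2, 731.7]
tcp_rot: [2.877, 1.01, 0.211]
contact_force: [-0.4, -0.4, -0.2]
grip_width: 91.7
```

>>> {"api": "step_arm", "payload": {
  "targets": [
    [[-0.17, 0.07, -0.35, 0], [-0.17, 0.07, -0.35, 0], [-0.17, 0.07, -0.35, 0], [-0.17, 0.07, -0.35, 0], [-0.17, 0.07, -0.35, 0]]
  ]
}}

```text
time: 14.57
tool_pos: [581.6, 190.9, 733.7]
tcp_rot: [2.881, 0.98, 0.216]
contact_force: [-0.4, 0.1, 0.4]
grip_width: 91.7
```

```bash
python3 st.py
```

```text
t 14.57 q [0.182 0.438 0.037 0.022 2.076 1.293] p [581.6 190.9 733.7] F [-0.4  0.1  0.4] w 91.7
tool x,y,z rows:
 [[ 0.544  0.119 -0.83 ]
 [ 0.416 -0.898  0.144]
 [-0.728 -0.424 -0.538]] below-hor deg 56.1 az 0.216
```

>>> {"api": "step_arm", "payload": {
  "targets": [
    [[-0.06, 0.08, -0.39, 0], [-0.06, 0.08, -0.39, 0], [-0.06, 0.08, -0.39, 0], [-0.06, 0.08, -0.39, 0], [-0.06, 0.08, -0.39, 0]]
  ]
}}

```text
time: 14.98
tool_pos: [629.4, 200.6, 714.8]
tcp_rot: [2.884, 0.95, 0.22]
contact_force: [-0.2, -0.7, 0.4]
grip_width: 91.7
```

>>> {"api": "step_arm", "payload": {
  "targets": [
    [[-0.06, 0.08, -0.39, 0], [-0.06, 0.08, -0.39, 0], [-0.06, 0.08, -0.39, 0], [-0.06, 0.08, -0.39, 0], [-0.06, 0.08, -0.39, 0]]
  ]
}}

```text
time: 15.4
tool_pos: [665.2, 207.7, 702.3]
tcp_rot: [2.887, 0.918, 0.224]
contact_force: [0.9, 0.9, -0.5]
grip_width: 91.8
```

>>> {"api": "step_arm", "payload": {
  "targets": [
    [[-0.05, 0.08, -0.39, 0], [-0.05, 0.08, -0.39, 0], [-0.05, 0.08, -0.39, 0], [-0.05, 0.08, -0.39, 0], [-0.05, 0.08, -0.39, 0]]
  ]
}}

```text
time: 15.82
tool_pos: [695.3, 213.7, 692.9]
tcp_rot: [2.89, 0.886, 0.227]
contact_force: [-0.0, -0.5, -0.5]
grip_width: 91.9
```

>>> {"api": "step_arm", "payload": {
  "targets": [
    [[-0.05, 0.08, -0.39, 0], [-0.05, 0.08, -0.39, 0], [-0.05, 0.08, -0.39, 0], [-0.05, 0.08, -0.39, 0], [-0.05, 0.08, -0.39, 0]]
  ]
}}

```text
time: 16.23
tool_pos: [717.5, 218.1, 689.0]
tcp_rot: [2.892, 0.852, 0.23]
contact_force: [1.0, -0.5, -0.3]
grip_width: 91.5
```

>>> {"api": "step_arm", "payload": {
  "targets": [
    [[-0.05, 0.08, -0.39, 0], [-0.05, 0.08, -0.39, 0], [-0.05, 0.08, -0.39, 0], [-0.05, 0.08, -0.39, 0], [-0.05, 0.08, -0.39, 0]]
  ]
}}

```text
time: 16.65
tool_pos: [733.3, 221.1, 690.1]
tcp_rot: [2.894, 0.818, 0.233]
contact_force: [0.1, -0.0, -0.3]
grip_width: 91.6
```

```bash
python3 st.py
```

```text
t 16.65 q [0.177 0.592 0.037 0.039 1.76  1.29 ] p [733.3 221.1 690.1] F [ 0.1 -0.  -0.3] w 91.6
tool x,y,z rows:
 [[ 0.665  0.158 -0.73 ]
 [ 0.397 -0.902  0.167]
 [-0.632 -0.401 -0.663]] below-hor deg 46.9 az 0.233
```

>>> {"api": "step_arm", "payload": {
  "targets": [
    [[-0.02, 0.09, -0.39, 0], [-0.02, 0.09, -0.39, 0], [-0.02, 0.09, -0.39, 0], [-0.02, 0.09, -0.39, 0], [-0.02, 0.09, -0.39, 0]]
  ]
}}

```text
time: 17.07
tool_pos: [753.7, 221.5, 688.1]
tcp_rot: [2.896, 0.785, 0.235]
contact_force: [0.5, 1.3, 0.8]
grip_width: 91.6
```

>>> {"api": "step_arm", "payload": {
  "targets": [
    [[-0.02, 0.09, -0.39, 0], [-0.02, 0.09, -0.39, 0], [-0.02, 0.09, -0.39, 0], [-0.02, 0.09, -0.39, 0], [-0.02, 0.09, -0.39, 0]]
  ]
}}

```text
time: 17.48
tool_pos: [767.6, 221.2, 691.4]
tcp_rot: [2.897, 0.75, 0.237]
contact_force: [-0.6, -0.2, 0.3]
grip_width: 92.2
```

>>> {"api": "step_arm", "payload": {
  "targets": [
    [[-0.02, 0.09, -0.39, 0], [-0.02, 0.09, -0.39, 0], [-0.02, 0.09, -0.39, 0], [-0.02, 0.09, -0.39, 0], [-0.02, 0.09, -0.39, 0]]
  ]
}}

```text
time: 17.9
tool_pos: [776.4, 220.3, 698.9]
tcp_rot: [2.898, 0.716, 0.238]
contact_force: [-1.1, -0.7, -0.8]
grip_width: 91.8
```

>>> {"api": "step_arm", "payload": {
  "targets": [
    [[-0.02, 0.09, -0.39, 0], [-0.02, 0.09, -0.39, 0], [-0.02, 0.09, -0.39, 0], [-0.02, 0.09, -0.39, 0], [-0.02, 0.09, -0.39, 0]]
  ]
}}

```text
time: 18.32
tool_pos: [780.9, 218.9, 710.0]
tcp_rot: [2.899, 0.681, 0.24]
contact_force: [-0.1, 0.7, 0.5]
grip_width: 91.8
```

>>> {"api": "step_arm", "payload": {
  "targets": [
    [[-0.02, 0.09, -0.39, 0], [-0.02, 0.09, -0.39, 0], [-0.02, 0.09, -0.39, 0], [-0.02, 0.09, -0.39, 0], [-0.02, 0.09, -0.39, 0]]
  ]
}}

```text
time: 18.73
tool_pos: [781.6, 217.0, 724.3]
tcp_rot: [2.9, 0.646, 0.241]
contact_force: [0.5, 0.9, 0.3]
grip_width: 91.6
```

>>> {"api": "step_arm", "payload": {
  "targets": [
    [[-0.02, 0.09, -0.39, 0], [-0.02, 0.09, -0.39, 0], [-0.02, 0.09, -0.39, 0], [-0.02, 0.09, -0.39, 0], [-0.02, 0.09, -0.39, 0]]
  ]
}}

```text
time: 19.15
tool_pos: [779.1, 214.8, 741.1]
tcp_rot: [2.901, 0.61, 0.242]
contact_force: [0.7, 0.5, 0.4]
grip_width: 91.6
```

>>> {"api": "step_arm", "payload": {
  "targets": [
    [[-0.02, 0.09, -0.39, 0], [-0.02, 0.09, -0.39, 0], [-0.02, 0.09, -0.39, 0], [-0.02, 0.09, -0.39, 0], [-0.02, 0.09, -0.39, 0]]
  ]
}}

```text
time: 19.57
tool_pos: [773.6, 212.0, 759.9]
tcp_rot: [2.901, 0.575, 0.243]
contact_force: [0.8, 0.8, 1.0]
grip_width: 91.7
```

```bash
python3 st.py
```

```text
t 19.57 q [0.137 0.573 0.037 0.089 1.539 1.27 ] p [773.6 212.  759.9] F [0.8 0.8 1. ] w 91.7
tool x,y,z rows:
 [[ 0.815  0.202 -0.544]
 [ 0.359 -0.912  0.2  ]
 [-0.455 -0.358 -0.815]] below-hor deg 32.9 az 0.243
```

>>> {"api": "step_arm", "payload": {
  "targets": [
    [[-0.02, 0.09, -0.39, 0], [-0.02, 0.09, -0.39, 0], [-0.02, 0.09, -0.39, 0], [-0.02, 0.09, -0.39, 0], [-0.02, 0.09, -0.39, 0]]
  ]
}}

```text
time: 19.98
tool_pos: [765.5, 209.0, 780.2]
tcp_rot: [2.901, 0.54, 0.244]
contact_force: [0.6, 0.1, 0.4]
grip_width: 91.7
```

>>> {"api": "step_arm", "payload": {
  "targets": [
    [[-0.02, 0.09, -0.39, 0], [-0.02, 0.09, -0.39, 0], [-0.02, 0.09, -0.39, 0], [-0.02, 0.09, -0.39, 0], [-0.02, 0.09, -0.39, 0]]
  ]
}}

```text
time: 20.4
tool_pos: [755.0, 205.6, 801.7]
tcp_rot: [2.902, 0.504, 0.244]
contact_force: [0.4, -0.6, 0.2]
grip_width: 91.7
```

>>> {"api": "step_arm", "payload": {
  "targets": [
    [[-0.02, 0.09, -0.39, 0], [-0.02, 0.09, -0.39, 0], [-0.02, 0.09, -0.39, 0], [-0.02, 0.09, -0.39, 0], [-0.02, 0.09, -0.39, 0]]
  ]
}}

```text
time: 20.82
tool_pos: [742.4, 201.8, 824.0]
tcp_rot: [2.902, 0.469, 0.245]
contact_force: [0.1, -0.9, 0.1]
grip_width: 91.5
```

>>> {"api": "step_arm", "payload": {
  "targets": [
    [[-0.02, 0.09, -0.39, 0], [-0.02, 0.09, -0.39, 0], [-0.02, 0.09, -0.39, 0], [-0.02, 0.09, -0.39, 0], [-0.02, 0.09, -0.39, 0]]
  ]
}}

```text
time: 21.23
tool_pos: [727.9, 197.6, 846.7]
tcp_rot: [2.902, 0.434, 0.246]
contact_force: [0.2, 0.2, 1.3]
grip_width: 91.7
```

>>> {"api": "step_arm", "payload": {
  "targets": [
    [[-0.02, 0.09, -0.39, 0], [-0.02, 0.09, -0.39, 0], [-0.02, 0.09, -0.39, 0], [-0.02, 0.09, -0.39, 0], [-0.02, 0.09, -0.39, 0]]
  ]
}}

```text
time: 21.65
tool_pos: [711.6, 193.2, 869.8]
tcp_rot: [2.902, 0.398, 0.246]
contact_force: [0.1, -0.1, -0.4]
grip_width: 91.8
```

>>> {"api": "step_arm", "payload": {
  "targets": [
    [[-0.02, 0.09, -0.39, 0], [-0.02, 0.09, -0.39, 0], [-0.02, 0.09, -0.39, 0], [-0.02, 0.09, -0.39, 0], [-0.02, 0.09, -0.39, 0]]
  ]
}}

```text
time: 22.07
tool_pos: [693.7, 188.4, 892.8]
tcp_rot: [2.902, 0.363, 0.247]
contact_force: [0.7, -1.2, -1.7]
grip_width: 91.8
```

```bash
python3 st.py
```

```text
t 22.07 q [0.096 0.419 0.037 0.141 1.483 1.265] p [693.7 188.4 892.8] F [ 0.7 -1.2 -1.7] w 91.8
tool x,y,z rows:
 [[ 0.906  0.228 -0.355]
 [ 0.319 -0.922  0.221]
 [-0.277 -0.314 -0.908]] below-hor deg 20.8 az 0.247
```

```bash
cat > path.py <<'E'
from k import *
def follow(q,A,pts,n=20,w=1000):
    p=fk(q)[0]
    for t in pts:
        t=np.array(t,float);mx=0;qm=0
        for s in np.linspace(0,1,n+1)[1:]:
            q1,f=ik(p+(t-p)*s,A,q,w); mx=max(mx,np.abs(f).max()); qm=max(qm,np.abs(q1-q).max()); q=q1
        print(" ",t,"res",mx.round(1),"maxdq",qm.round(2),q.round(2)); p=t
    return q
if __name__=="__main__":
    q0=np.array([.096,.419,.04,.141,1.483,1.265]); p,A=fk(q0); A=A@R.from_euler('z',np.radians(13.7)).as_matrix()
    print(A[:,2],A)
    for pts in([[450,0,800],[480,-120,450],[545,-75,331]],[[450,-150,700],[450,-150,400],[545,-75,331],[626,-13,331],[520,-60,340],[480,-100,250],[520,-70,90],[590,-45,95],[590,-45,190]],[[500,100,800],[420,-200,600],[450,-150,350],[545,-75,331]]):
        print("path");follow(q0,A,pts)
E
python3 path.py
```

```text
[ 0.90536016  0.22782211 -0.35835746] [[-2.44009902e-01  3.47537265e-01  9.05360159e-01]
 [ 9.69772739e-01  8.73951901e-02  2.27822114e-01]
 [ 5.25512489e-05  9.33584453e-01 -3.58357457e-01]]
path
  [450.   0. 800.] res 0.0 maxdq 0.22 [-0.78 -0.28  1.13  0.93  1.44  0.87]
  [ 480. -120.  450.] res 0.0 maxdq 0.06 [-1.01 -0.16  2.01  1.28  1.19 -0.16]
  [545. -75. 331.] res 0.0 maxdq 0.03 [-0.73  0.06  2.18  1.63  0.89 -0.58]
path
  [ 450. -150.  700.] res 0.0 maxdq 0.25 [-1.16 -0.19  1.36  1.17  1.57  0.43]
  [ 450. -150.  400.] res 0.0 maxdq 0.05 [-1.16 -0.1   2.11  1.29  1.28 -0.36]
  [545. -75. 331.] res 0.0 maxdq 0.02 [-0.73  0.06  2.18  1.63  0.89 -0.58]
  [626. -13. 331.] res 0.0 maxdq 0.02 [-0.44  0.16  2.06  1.83  0.65 -0.6 ]
  [520. -60. 340.] res 0.0 maxdq 0.02 [-0.75 -0.01  2.23  1.59  0.9  -0.54]
  [ 480. -100.  250.] res 0.0 maxdq 0.02 [-0.97  0.19  2.39  1.67  1.07 -0.97]
  [520. -70.  90.] res 0.0 maxdq 0.04 [-0.78  0.76  2.46  2.14  1.25 -1.64]
  [590. -45.  95.] res 0.0 maxdq 0.01 [-0.57  0.72  2.31  2.29  1.13 -1.49]
  [590. -45. 190.] res 0.0 maxdq 0.02 [-0.57  0.44  2.28  2.14  0.94 -1.2 ]
path
  [500. 100. 800.] res 0.0 maxdq 0.22 [-0.2  -0.21  1.08  0.46  1.14  1.2 ]
  [ 420. -200.  600.] res 0.0 maxdq 0.08 [-1.32 -0.17  1.61  1.21  1.61  0.12]
  [ 450. -150.  350.] res 0.0 maxdq 0.04 [-1.16 -0.03  2.2   1.35  1.23 -0.54]
  [545. -75. 331.] res 0.0 maxdq 0.02 [-0.73  0.06  2.18  1.63  0.89 -0.58]
```

>>> {"api": "step_arm", "payload": {
  "targets": [
    [[-0.015, 0.005, 0.014, 1], [-0.038, 0.012, 0.035, 2.5], [-0.063, 0.02, 0.057, 4], [-0.089, 0.029, 0.081, 5.5], [-0.115, 0.037, 0.105, 7]]
  ],
  "jaw": 1
}}

```text
time: 22.48
tool_pos: [570.0, 95.0, 845.3]
tcp_rot: [3.026, 0.363, 0.248]
contact_force: [0.3, -0.8, 0.9]
grip_width: 63.0
```

>>> {"api": "step_arm", "payload": {
  "targets": [
    [[-0.026, 0.011, 0.022, 1.5], [-0.05, 0.021, 0.043, 3], [-0.074, 0.031, 0.064, 4.5], [-0.096, 0.041, 0.084, 6], [-0.115, 0.05, 0.1, 6.7]]
  ]
}}

```text
time: 22.9
tool_pos: [448.2, 3.2, 798.9]
tcp_rot: [-3.141, 0.363, 0.248]
contact_force: [0.5, -1.0, 0.3]
grip_width: 29.2
```

```bash
python3 st.py
```

```text
t 22.90 q [-0.865 -0.328  1.197  1.     1.484  0.813] p [448.2   3.2 798.9] F [ 0.5 -1.   0.3] w 29.2
tool x,y,z rows:
 [[ 0.906  0.229 -0.355]
 [ 0.245 -0.969 -0.   ]
 [-0.344 -0.087 -0.935]] below-hor deg 20.8 az 0.248
```

>>> {"api": "step_arm", "payload": {
  "targets": [
    [[0.01, 0.01, 0.025, 0], [0.022, 0.022, 0.058, 0], [0.035, 0.035, 0.092, 0], [0.048, 0.048, 0.126, 0], [0.062, 0.062, 0.162, 0]]
  ]
}}

```text
time: 23.32
tool_pos: [463.4, -57.0, 624.1]
tcp_rot: [3.14, 0.362, 0.246]
contact_force: [0.8, -1.1, -0.2]
grip_width: 0.7
```

>>> {"api": "step_arm", "payload": {
  "targets": [
    [[0.012, 0.012, 0.033, 0], [0.025, 0.025, 0.066, 0], [0.038, 0.038, 0.099, 0], [0.05, 0.05, 0.13, 0], [0.062, 0.062, 0.16, 0]]
  ]
}}

```text
time: 23.73
tool_pos: [479.5, -117.1, 450.9]
tcp_rot: [3.139, 0.362, 0.245]
contact_force: [0.3, -0.9, 0.3]
grip_width: 0.4
```

```bash
python3 st.py
```

```text
t 23.73 q [-1.069 -0.181  2.053  1.283  1.232 -0.207] p [ 479.5 -117.1  450.9] F [ 0.3 -0.9  0.3] w 0.4
tool x,y,z rows:
 [[ 0.907  0.227 -0.354]
 [ 0.243 -0.97   0.002]
 [-0.343 -0.088 -0.935]] below-hor deg 20.8 az 0.245
```

>>> {"api": "step_arm", "payload": {
  "targets": [
    [[0.02, -0.005, 0.014, 0], [0.046, -0.01, 0.031, 0], [0.073, -0.016, 0.049, 0], [0.1, -0.022, 0.067, 0], [0.121, -0.027, 0.082, 0]]
  ]
}}

```text
time: 24.15
tool_pos: [554.8, -69.8, 329.2]
tcp_rot: [3.139, 0.364, 0.245]
contact_force: [1.0, -0.2, -0.3]
grip_width: 0.1
```

```bash
python3 st.py; python3 - <<'E'
from h import *
for n,x0,y0 in(("scene",200,80),("top",200,110)):
    c=cap(n); im=cv2.cvtColor(c["color"],cv2.COLOR_RGB2BGR)
    cv2.imwrite(f"pics/{n}_k1.png",cv2.resize(im[y0:y0+200,x0:x0+266],(798,600),interpolation=cv2.INTER_CUBIC))
a=cv2.imread("pics/scene_k1.png")[:, :]; b=cv2.imread("pics/top_k1.png")
cv2.imwrite("pics/both_k1.png",np.hstack([cv2.resize(a,(400,300)),cv2.resize(b,(400,300))]))
E
```

```text
t 24.15 q [-0.745  0.073  2.217  1.66   0.901 -0.643] p [554.8 -69.8 329.2] F [ 1.  -0.2 -0.3] w 0.1
tool x,y,z rows:
 [[ 0.906  0.226 -0.356]
 [ 0.243 -0.97   0.002]
 [-0.345 -0.088 -0.934]] below-hor deg 20.9 az 0.245
```

View pics/scene_k1.png

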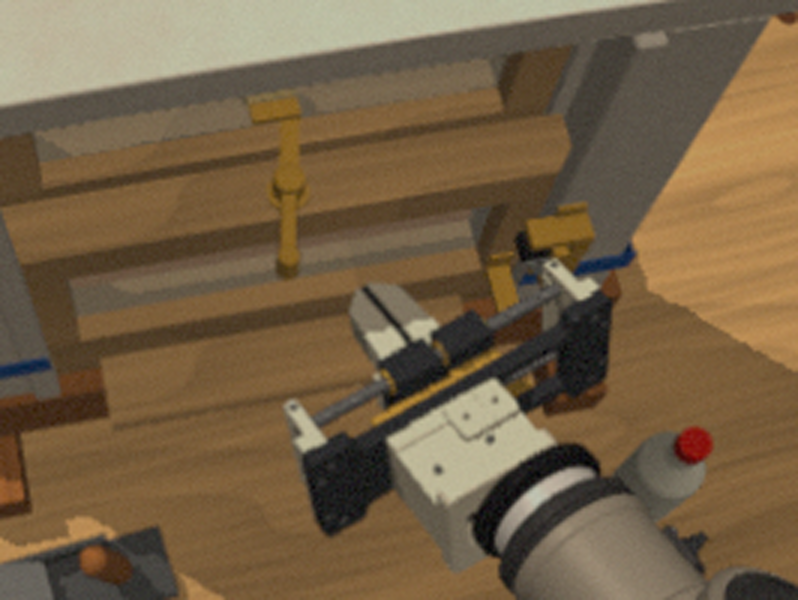

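Crop view: the closed fingertips are near (380,290), right of and in front of the knob at (288,265), and touch nothing. Next I'll compute the arc for pushing the knob with the front-left corner.

```bash
cat > arc.py <<'E'
from h import *
from scipy.spatial.transform import Rotation as R
import sys
o=bot.get_obs(); p=o['tool_pos']; A=R.from_euler('xyz',o['tcp_rot']).as_matrix()
PV=np.array([638.9,-48.1]); yw=-.079; c,s=np.cos(yw),np.sin(yw); W=np.array([[c,-s],[s,c]])
h=A[:2,0]/np.linalg.norm(A[:2,0]); n=np.array([-h[1],h[0]])
def tcp(th,gap=0):
    K=PV+W@(55*np.array([-np.cos(th),np.sin(th)])); t=W@np.array([np.sin(th),np.cos(th)])
    return np.r_[K-(7+gap)*t-17*n-3*h, 331]
for a in sys.argv[1:]:
    th,g=map(float,a.split(',')); P=tcp(th,g); print(th,g,P.round(1),(A.T@(P-p)/1000).round(4))
print("p",p.round(1),"F",o['contact_force'].round(1))
E
python3 arc.py .226,12 .226,4 .35,0 .5,0 .65,0 .8,0 .95,0 1.1,0 1.25,0 1.4,0 1.45,0
```

```text
0.226 12.0 [582.  -66.9 331. ] [ 0.0242  0.0052 -0.013 ]
0.226 4.0 [584.4 -59.3 331. ] [ 0.0281 -0.0016 -0.0145]
0.35 0.0 [587.3 -48.8 331. ] [ 0.0331 -0.0111 -0.0164]
0.5 0.0 [590.3 -41.1 331. ] [ 0.0376 -0.0178 -0.0181]
0.65 0.0 [594.5 -33.9 331. ] [ 0.0431 -0.0238 -0.0202]
0.8 0.0 [599.7 -27.4 331. ] [ 0.0493 -0.0288 -0.0225]
0.95 0.0 [605.8 -21.8 331. ] [ 0.0561 -0.0327 -0.0251]
1.1 0.0 [612.7 -17.2 331. ] [ 0.0634 -0.0355 -0.0279]
1.25 0.0 [620.2 -13.6 331. ] [ 0.071  -0.0371 -0.0309]
1.4 0.0 [628.2 -11.2 331. ] [ 0.0788 -0.0375 -0.0338]
1.45 0.0 [630.9 -10.7 331. ] [ 0.0813 -0.0374 -0.0348]
p [554.4 -68.6 327.5] F [-0.7 -0.5  0.1]
```

>>> {"api": "step_arm", "payload": {
  "targets": [
    [[0.012, 0.004, -0.006, 0], [0.024, 0.005, -0.013, 0], [0.026, 0.002, -0.0135, 0], [0.028, -0.0015, -0.0145, 0], [0.03, -0.006, -0.0155, 0]]
  ]
}}

```text
time: 24.67
tool_pos: [585.0, -54.5, 332.0]
tcp_rot: [-3.139, 0.366, 0.249]
contact_force: [-0.7, -1.2, -0.0]
grip_width: 0.1
```

```bash
python3 arc.py .226,0 .35,0 .45,0 .55,0 .65,0 .8,0
```

```text
0.226 0.0 [585.6 -55.5 331. ] [0.0007 0.0011 0.0008]
0.35 0.0 [587.3 -48.8 331. ] [ 0.0037 -0.005  -0.0003]
0.45 0.0 [589.2 -43.6 331. ] [ 0.0067 -0.0096 -0.0014]
0.55 0.0 [591.6 -38.6 331. ] [ 0.01   -0.0138 -0.0027]
0.65 0.0 [594.5 -33.9 331. ] [ 0.0137 -0.0177 -0.0041]
0.8 0.0 [599.7 -27.4 331. ] [ 0.0199 -0.0226 -0.0065]
p [585.  -54.5 332. ] F [-0.7 -1.2 -0. ]
```

>>> {"api": "step_arm", "payload": {
  "targets": [
    [[0.002, -0.002, 0, 0], [0.0037, -0.005, -0.0003, 0], [0.0067, -0.0096, -0.0014, 0], [0.01, -0.0138, -0.0027, 0], [0.0137, -0.0177, -0.0041, 0]]
  ]
}}

```text
time: 25.08
tool_pos: [594.4, -33.5, 330.9]
tcp_rot: [-3.139, 0.367, 0.249]
contact_force: [-2.0, -1.0, -0.6]
grip_width: 0.6
```

```bash
python3 arc.py .65,0 .75,0 .85,0 .95,0 1.05,0 1.15,0; python3 - <<'E'
from h import *
c=cap("scene"); im=cv2.cvtColor(c["color"],cv2.COLOR_RGB2BGR)
cv2.imwrite("pics/k2.png",cv2.resize(im[90:210,230:390],(800,600),interpolation=cv2.INTER_CUBIC))
E
```

```text
0.65 0.0 [594.5 -33.9 331. ] [-0.0001  0.0004 -0.0001]
0.75 0.0 [597.9 -29.5 331. ] [ 0.004  -0.003  -0.0017]
0.85 0.0 [601.6 -25.4 331. ] [ 0.0084 -0.006  -0.0033]
0.95 0.0 [605.8 -21.8 331. ] [ 0.013  -0.0085 -0.0051]
1.05 0.0 [610.3 -18.6 331. ] [ 0.0178 -0.0105 -0.0069]
1.15 0.0 [615.1 -15.8 331. ] [ 0.0228 -0.012  -0.0088]
p [594.4 -33.5 330.9] F [-2.  -1.  -0.6]
```

View pics/k2.png

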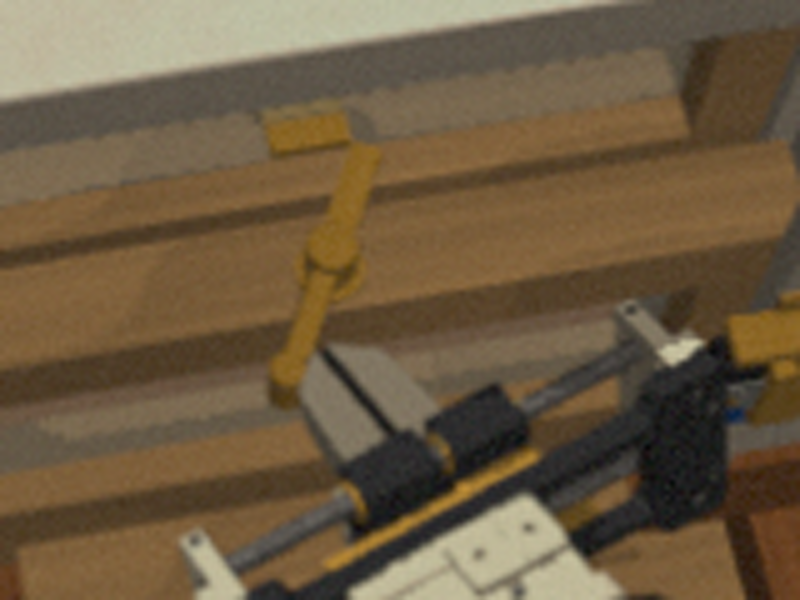

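The view shows the lever turning: knob at (285,385) in the crop, hook off to the right at (365,155). The chamfered fingertip is touching the knob on its right side. I'll measure the knob's angle.

```bash
cat > kn.py <<'E'
from h import *
V,U=np.mgrid[0:420,0:560]; uv=np.c_[U.ravel(),V.ravel()]
PV=np.array([638.9,-48.1])
for n in("scene","top"):
    c=cap(n);P=bydepth(c,uv);hsv=cv2.cvtColor(c["color"],cv2.COLOR_RGB2HSV).reshape(-1,3).astype(int)
    k=(hsv[:,0]>15)&(hsv[:,0]<30)&(hsv[:,1]>150)&(abs(P[:,2]-346)<5)&(np.hypot(*(P[:,:2]-PV).T)<70)&(np.hypot(*(P[:,:2]-PV).T)>42)&(P[:,0]<665)
    if k.sum()<3: print(n,"few",k.sum());continue
    m=P[k].mean(0); d=m[:2]-PV; print(n,k.sum(),m.round(1),"r",np.hypot(*d).round(1),"theta",(np.arctan2(d[1],-d[0])-.079).round(3))
E
python3 kn.py
```

```text
scene 41 [592.  -16.7 345.6] r 56.5 theta 0.512
top 22 [593.8 -16.5 344.4] r 55.1 theta 0.532
```

```bash
sed -i 's/-17\*n/-10*n/' arc.py; python3 arc.py .52,0 .6,0 .7,0 .8,0 .9,0 1.0,0 1.1,0
```

```text
0.52 0.0 [589.1 -33.3 331. ] [-0.005  -0.0012  0.0019]
0.6 0.0 [591.3 -29.4 331. ] [-0.0021 -0.0044  0.0008]
0.7 0.0 [594.4 -24.9 331. ] [ 0.0018 -0.0081 -0.0007]
0.8 0.0 [598.  -20.6 331. ] [ 0.006  -0.0113 -0.0023]
0.9 0.0 [602.  -16.8 331. ] [ 0.0105 -0.014  -0.004 ]
1.0 0.0 [606.3 -13.4 331. ] [ 0.0152 -0.0163 -0.0058]
1.1 0.0 [611.  -10.4 331. ] [ 0.0201 -0.018  -0.0077]
p [594.6 -33.1 331. ] F [-1.3  0.3 -0.1]
```

>>> {"api": "step_arm", "payload": {
  "targets": [
    [[-0.004, -0.003, 0.0015, 0], [-0.002, -0.0045, 0.0008, 0], [0.0018, -0.008, -0.0007, 0], [0.006, -0.0113, -0.0023, 0], [0.0105, -0.014, -0.004, 0]]
  ]
}}

```text
time: 25.65
tool_pos: [602.3, -16.5, 330.9]
tcp_rot: [-3.139, 0.366, 0.25]
contact_force: [-2.5, -0.5, -0.5]
grip_width: 0.3
```

```bash
python3 kn.py; python3 arc.py .9,0 1.0,0 1.1,0 1.2,0 1.3,0 1.4,0 1.5,0
```

```text
scene 44 [604.6  -4.1 345.4] r 55.7 theta 0.83
top 23 [607.6  -3.3 344.3] r 54.7 theta 0.881
0.9 0.0 [602.  -16.8 331. ] [-0.0006  0.0005  0.0002]
1.0 0.0 [606.3 -13.4 331. ] [ 0.0041 -0.0017 -0.0016]
1.1 0.0 [611.  -10.4 331. ] [ 0.009  -0.0034 -0.0035]
1.2 0.0 [616.   -7.9 331. ] [ 0.0141 -0.0046 -0.0054]
1.3 0.0 [621.1  -5.9 331. ] [ 0.0192 -0.0053 -0.0074]
1.4 0.0 [626.5  -4.4 331. ] [ 0.0244 -0.0054 -0.0093]
1.5 0.0 [631.9  -3.5 331. ] [ 0.0295 -0.0049 -0.0113]
p [602.5 -16.1 331. ] F [-0.1 -0.8 -0. ]
```

>>> {"api": "step_arm", "payload": {
  "targets": [
    [[0.0041, -0.0017, -0.0016, 0], [0.009, -0.0034, -0.0035, 0], [0.0141, -0.0046, -0.0054, 0], [0.0192, -0.0053, -0.0074, 0], [0.0244, -0.0054, -0.0093, 0]]
  ]
}}

```text
time: 26.17
tool_pos: [627.0, -4.1, 331.0]
tcp_rot: [-3.138, 0.366, 0.251]
contact_force: [-1.4, -0.7, 1.4]
grip_width: 0.6
```

```bash
python3 kn.py; python3 st.py
```

```text
scene 45 [631.9   6.9 345.7] r 55.4 theta 1.365
top 16 [634.4   6.5 344.8] r 54.8 theta 1.41
t 26.27 q [-0.447  0.154  2.11   1.864  0.678 -0.659] p [627.2  -4.1 331.1] F [ 0.4 -0.7 -0.5] w 0.3
tool x,y,z rows:
 [[ 0.904  0.233 -0.358]
 [ 0.248 -0.969 -0.003]
 [-0.347 -0.086 -0.934]] below-hor deg 21.0 az 0.252
```

The fastener is open at about 1.39 rad, agreed by both views. Now I'll retreat and go down in front of the lip.

>>> {"api": "step_arm", "payload": {
  "targets": [
    [[-0.015, 0, 0.004, 0], [-0.038, 0, 0.009, 0], [-0.063, 0, 0.015, 0], [-0.088, 0, 0.021, 0], [-0.108, 0, 0.026, 0]]
  ]
}}

```text
time: 26.68
tool_pos: [519.3, -31.0, 345.5]
tcp_rot: [-3.138, 0.366, 0.253]
contact_force: [-0.2, -0.3, 1.1]
grip_width: 0.3
```

>>> {"api": "step_arm", "payload": {
  "targets": [
    [[-0.001, 0.007, 0.022, 0], [-0.003, 0.015, 0.048, 0], [-0.004, 0.023, 0.075, 0], [-0.005, 0.031, 0.102, 0], [-0.006, 0.038, 0.125, 0]]
  ]
}}

```text
time: 27.1
tool_pos: [479.5, -80.8, 230.2]
tcp_rot: [-3.14, 0.365, 0.251]
contact_force: [-0.2, 0.2, 0.0]
grip_width: 0.4
```

>>> {"api": "step_arm", "payload": {
  "targets": [
    [[0.014, -0.002, 0.024, 0], [0.03, -0.005, 0.05, 0], [0.045, -0.008, 0.077, 0], [0.06, -0.01, 0.104, 0], [0.073, -0.012, 0.124, 0]]
  ]
}}

```text
time: 27.52
tool_pos: [499.9, -63.7, 85.8]
tcp_rot: [-3.14, 0.366, 0.25]
contact_force: [1.4, -0.8, 0.3]
grip_width: 0.3
```

```bash
cat > go.py <<'E'
import sys
from st import *
t=np.array(eval(sys.argv[1]),float); print("to",t,"tool",(A.T@(t-o['tool_pos'])/1000).round(4))
E
python3 go.py "[588,-40,90]"; python3 kn.py
```

```text
t 27.52 q [-0.881  0.855  2.543  2.083  1.322 -1.808] p [499.9 -63.7  85.8] F [ 1.4 -0.8  0.3] w 0.3
tool x,y,z rows:
 [[ 0.905  0.231 -0.358]
 [ 0.247 -0.969 -0.001]
 [-0.347 -0.087 -0.934]] below-hor deg 21.0 az 0.25
to [588. -40.  90.] tool [ 0.0837 -0.0012 -0.0366]
scene 51 [631.9   6.7 345.2] r 55.3 theta 1.365
top 22 [633.8   6.  343.9] r 54.4 theta 1.397
```

>>> {"api": "step_arm", "payload": {
  "targets": [
    [[0.017, 0, -0.0074, 0], [0.034, 0, -0.0148, 0], [0.051, 0, -0.0222, 0], [0.068, -0.001, -0.0295, 0], [0.0837, -0.001, -0.0366, 0]]
  ]
}}

```text
time: 28.03
tool_pos: [589.1, -38.6, 91.0]
tcp_rot: [-3.133, 0.366, 0.254]
contact_force: [-0.3, -0.4, 0.3]
grip_width: 0.7
```

```bash
python3 st.py; python3 - <<'E'
from h import *
c=cap("scene"); im=cv2.cvtColor(c["color"],cv2.COLOR_RGB2BGR)
cv2.imwrite("pics/l1.png",cv2.resize(im[110:290,200:440],(800,600),interpolation=cv2.INTER_CUBIC))
E
```

```text
t 28.03 q [-0.599  0.774  2.353  2.284  1.195 -1.55 ] p [589.1 -38.6  91. ] F [-0.3 -0.4  0.3] w 0.7
tool x,y,z rows:
 [[ 0.904  0.235 -0.358]
 [ 0.249 -0.969 -0.008]
 [-0.348 -0.082 -0.934]] below-hor deg 21.0 az 0.254
```

View pics/l1.png

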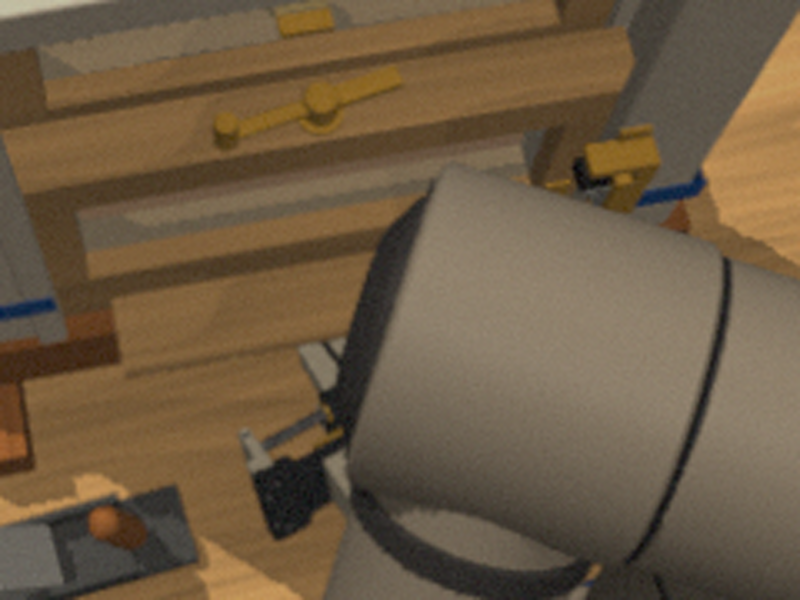

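The view shows the fastener open with its hook clear of the keep. The fingertips go under the lip at crop (320,355), and nothing is touched. Now I'll lift gently.

>>> {"api": "step_arm", "payload": {
  "targets": [
    [[-0.0007, 0, -0.0019, 0], [-0.0014, 0, -0.0037, 0], [-0.0022, 0, -0.0056, 0], [-0.0029, 0, -0.0075, 0], [-0.0036, 0, -0.0093, 0]]
  ]
}}

```text
time: 28.5
tool_pos: [590.4, -38.6, 101.8]
tcp_rot: [-3.135, 0.364, 0.255]
contact_force: [-0.7, 0.9, -5.7]
grip_width: 0.6
```

>>> {"api": "step_arm", "payload": {
  "targets": [
    [[-0.0007, 0, -0.0019, 0], [-0.0014, 0, -0.0037, 0], [-0.0022, 0, -0.0056, 0], [-0.0029, 0, -0.0075, 0], [-0.0036, 0, -0.0093, 0]]
  ]
}}

```text
time: 28.92
tool_pos: [590.0, -38.8, 111.6]
tcp_rot: [-3.134, 0.365, 0.254]
contact_force: [-3.3, -0.4, -4.7]
grip_width: 0.6
```

>>> {"api": "step_arm", "payload": {
  "targets": [
    [[-0.0007, 0, -0.0019, 0], [-0.0014, 0, -0.0037, 0], [-0.0022, 0, -0.0056, 0], [-0.0029, 0, -0.0075, 0], [-0.0036, 0, -0.0093, 0]]
  ]
}}

```text
time: 29.33
tool_pos: [590.0, -38.8, 121.8]
tcp_rot: [-3.134, 0.365, 0.254]
contact_force: [-2.5, -0.4, -5.9]
grip_width: 0.7
```

```bash
cat > lip.py <<'E'
from st import *
V,U=np.mgrid[0:420,0:560]; uv=np.c_[U.ravel(),V.ravel()]
for n in("scene","top"):
    c=cap(n);P=bydepth(c,uv);ok=c["depth"].ravel()>0
    for nm,y0,y1 in(("+y",25,80),):
        m=ok&(P[:,0]>582)&(P[:,0]<612)&(P[:,1]>y0)&(P[:,1]<y1)&(P[:,2]>100)&(P[:,2]<270); print(n,"lip top",m.sum(),np.median(P[m,2]).round(1) if m.any() else '')
    m=ok&(abs(P[:,0]-633)<6)&(abs(P[:,1]-55)<25)&(P[:,2]>290)&(P[:,2]<470); print(n,"rail top",m.sum(),np.median(P[m,2]).round(1) if m.any() else '')
E
python3 lip.py
```

```text
t 29.33 q [-0.598  0.676  2.351  2.252  1.131 -1.468] p [590.  -38.8 121.8] F [-2.5 -0.4 -5.9] w 0.7
tool x,y,z rows:
 [[ 0.904  0.235 -0.357]
 [ 0.249 -0.968 -0.007]
 [-0.348 -0.083 -0.934]] below-hor deg 20.9 az 0.254
scene lip top 362 158.1
scene rail top 345 332.5
top lip top 372 157.0
top rail top 194 334.3
```

>>> {"api": "step_arm", "payload": {
  "targets": [
    [[-0.0007, 0, -0.0019, 0], [-0.0014, 0, -0.0037, 0], [-0.0022, 0, -0.0056, 0], [-0.0029, 0, -0.0075, 0], [-0.0036, 0, -0.0093, 0]]
  ]
}}

```text
time: 29.85
tool_pos: [590.0, -38.9, 132.3]
tcp_rot: [-3.135, 0.365, 0.254]
contact_force: [-2.4, 0.3, -4.8]
grip_width: 0.5
```

>>> {"api": "step_arm", "payload": {
  "targets": [
    [[-0.0007, 0, -0.0019, 0], [-0.0014, 0, -0.0037, 0], [-0.0022, 0, -0.0056, 0], [-0.0029, 0, -0.0075, 0], [-0.0036, 0, -0.0093, 0]]
  ]
}}

```text
time: 30.27
tool_pos: [590.0, -38.9, 142.5]
tcp_rot: [-3.135, 0.365, 0.255]
contact_force: [-1.4, 0.5, -4.6]
grip_width: 0.4
```

>>> {"api": "step_arm", "payload": {
  "targets": [
    [[-0.0005, 0, -0.0011, 0], [-0.0009, 0, -0.0022, 0], [-0.0013, 0, -0.0034, 0], [-0.0017, 0, -0.0045, 0], [-0.0021, 0, -0.0056, 0]]
  ]
}}

```text
time: 30.68
tool_pos: [590.0, -38.8, 148.6]
tcp_rot: [-3.135, 0.365, 0.255]
contact_force: [-1.5, -0.2, -5.7]
grip_width: 0.7
```

>>> {"api": "step_arm", "payload": {
  "targets": [
    [[-0.0005, 0, -0.0011, 0], [-0.0009, 0, -0.0022, 0], [-0.0013, 0, -0.0034, 0], [-0.0017, 0, -0.0045, 0], [-0.0021, 0, -0.0056, 0]]
  ]
}}

```text
time: 31.1
tool_pos: [589.8, -38.8, 154.2]
tcp_rot: [-3.134, 0.366, 0.255]
contact_force: [-0.2, 0.5, -9.0]
grip_width: 0.2
```

```bash
python3 lip.py
```

```text
t 31.10 q [-0.598  0.573  2.343  2.206  1.063 -1.369] p [589.8 -38.8 154.2] F [-0.2  0.5 -9. ] w 0.2
tool x,y,z rows:
 [[ 0.904  0.235 -0.358]
 [ 0.249 -0.968 -0.007]
 [-0.348 -0.083 -0.934]] below-hor deg 21.0 az 0.255
scene lip top 379 190.7
scene rail top 377 363.9
top lip top 376 189.4
top rail top 218 367.2
```

Fz rose to 9 N near z = 154, so the lug has met the catch. I'll continue slowly.

>>> {"api": "step_arm", "payload": {
  "targets": [
    [[-0.0005, 0, -0.0011, 0], [-0.0009, 0, -0.0022, 0], [-0.0013, 0, -0.0034, 0], [-0.0017, 0, -0.0045, 0], [-0.0021, 0, -0.0056, 0]]
  ]
}}

```text
time: 31.62
tool_pos: [589.9, -38.8, 160.5]
tcp_rot: [-3.134, 0.365, 0.255]
contact_force: [0.3, 1.3, -10.1]
grip_width: 0.5
```

>>> {"api": "step_arm", "payload": {
  "targets": [
    [[-0.0005, 0, -0.0011, 0], [-0.0009, 0, -0.0022, 0], [-0.0013, 0, -0.0034, 0], [-0.0017, 0, -0.0045, 0], [-0.0021, 0, -0.0056, 0]]
  ]
}}

```text
time: 32.03
tool_pos: [589.8, -38.8, 166.4]
tcp_rot: [-3.134, 0.366, 0.255]
contact_force: [1.5, 1.1, -12.0]
grip_width: 0.6
```

>>> {"api": "step_arm", "payload": {
  "targets": [
    [[-0.0003, 0, -0.0008, 0], [-0.0006, 0, -0.0015, 0], [-0.0009, 0, -0.0022, 0], [-0.0012, 0, -0.003, 0], [-0.0014, 0, -0.0037, 0]]
  ]
}}

```text
time: 32.45
tool_pos: [589.9, -38.8, 171.0]
tcp_rot: [-3.134, 0.364, 0.255]
contact_force: [-1.6, 0.5, -7.0]
grip_width: 0.5
```

```bash
python3 lip.py
```

```text
t 32.45 q [-0.599  0.521  2.336  2.179  1.031 -1.315] p [589.9 -38.8 171. ] F [-1.6  0.5 -7. ] w 0.5
tool x,y,z rows:
 [[ 0.904  0.235 -0.356]
 [ 0.249 -0.968 -0.007]
 [-0.347 -0.083 -0.934]] below-hor deg 20.9 az 0.255
scene lip top 391 207.3
scene rail top 393 380.8
top lip top 402 205.8
top rail top 227 383.6
```

>>> {"api": "step_arm", "payload": {
  "targets": [
    [[-0.0003, 0, -0.0008, 0], [-0.0006, 0, -0.0015, 0], [-0.0009, 0, -0.0022, 0], [-0.0012, 0, -0.003, 0], [-0.0014, 0, -0.0037, 0]]
  ]
}}

```text
time: 32.97
tool_pos: [589.9, -38.9, 175.1]
tcp_rot: [-3.135, 0.364, 0.255]
contact_force: [-2.0, -0.1, -7.9]
grip_width: 0.3
```

>>> {"api": "step_arm", "payload": {
  "targets": [
    [[-0.0002, 0, -0.0004, 0], [-0.0003, 0, -0.0008, 0], [-0.0005, 0, -0.0012, 0], [-0.0006, 0, -0.0016, 0], [-0.0007, 0, -0.0019, 0]]
  ]
}}

```text
time: 33.38
tool_pos: [590.0, -38.8, 177.4]
tcp_rot: [-3.135, 0.364, 0.255]
contact_force: [-3.1, -0.3, -5.0]
grip_width: 0.7
```

```bash
python3 st.py|head -1
```

```text
t 33.38 q [-0.599  0.502  2.333  2.168  1.019 -1.294] p [590.  -38.8 177.4] F [-3.1 -0.3 -5. ] w 0.7
```

>>> {"api": "step_arm", "payload": {
  "targets": [
    [[-0.0001, 0, -0.0003, 0], [-0.0002, 0, -0.0006, 0], [-0.0003, 0, -0.0008, 0], [-0.0004, 0, -0.0009, 0], [-0.0004, 0, -0.0009, 0]]
  ]
}}

```text
time: 33.8
tool_pos: [590.0, -38.8, 178.6]
tcp_rot: [-3.135, 0.363, 0.255]
contact_force: [-4.3, 0.8, -5.6]
grip_width: 0.3
```

```bash
python3 st.py|head -1
```

```text
t 33.80 q [-0.599  0.499  2.333  2.166  1.017 -1.29 ] p [590.  -38.8 178.6] F [-4.3  0.8 -5.6] w 0.3
```

>>> {"api": "step_arm", "payload": {
  "targets": [
    [[-0.0001, 0, -0.0003, 0], [-0.0002, 0, -0.0006, 0], [-0.0003, 0, -0.0008, 0], [-0.0004, 0, -0.0009, 0], [-0.0004, 0, -0.0009, 0]]
  ]
}}

```text
time: 34.22
tool_pos: [589.9, -38.9, 179.3]
tcp_rot: [-3.135, 0.364, 0.255]
contact_force: [-1.7, 0.7, -8.3]
grip_width: 0.3
```

```bash
python3 lip.py
```

```text
t 34.22 q [-0.599  0.496  2.332  2.164  1.015 -1.287] p [589.9 -38.9 179.3] F [-1.7  0.7 -8.3] w 0.3
tool x,y,z rows:
 [[ 0.904  0.236 -0.356]
 [ 0.25  -0.968 -0.006]
 [-0.346 -0.083 -0.934]] below-hor deg 20.9 az 0.255
scene lip top 404 215.6
scene rail top 402 388.9
top lip top 400 213.9
top rail top 231 392.9
```

>>> {"api": "step_arm", "payload": {
  "targets": [
    [[-0.0001, 0, -0.0003, 0], [-0.0002, 0, -0.0006, 0], [-0.0002, 0, -0.0006, 0], [-0.0002, 0, -0.0006, 0], [-0.0002, 0, -0.0006, 0]]
  ]
}}

```text
time: 34.73
tool_pos: [589.8, -38.8, 179.7]
tcp_rot: [-3.134, 0.365, 0.255]
contact_force: [-0.5, -0.3, -11.8]
grip_width: 0.6
```

```bash
python3 st.py|head -1
```

```text
t 34.73 q [-0.599  0.495  2.332  2.163  1.013 -1.285] p [589.8 -38.8 179.7] F [ -0.5  -0.3 -11.8] w 0.6
```

The rubber stop is stiffening (+3.5 N over 0.4 mm), so the sash is past the snap. Now I'll let it down gently.

>>> {"api": "step_arm", "payload": {
  "targets": [
    [[0.0003, 0, 0.0007, 0], [0.0005, 0, 0.0014, 0], [0.0008, 0, 0.0021, 0], [0.0011, 0, 0.0028, 0], [0.0014, 0, 0.0037, 0]]
  ]
}}

```text
time: 35.15
tool_pos: [590.2, -38.9, 176.7]
tcp_rot: [-3.135, 0.362, 0.255]
contact_force: [-0.0, -0.1, -1.1]
grip_width: 0.4
```

>>> {"api": "step_arm", "payload": {
  "targets": [
    [[0.0003, 0, 0.0007, 0], [0.0005, 0, 0.0014, 0], [0.0008, 0, 0.0021, 0], [0.0011, 0, 0.0028, 0], [0.0014, 0, 0.0037, 0]]
  ]
}}

```text
time: 35.57
tool_pos: [590.7, -39.2, 173.3]
tcp_rot: [-3.136, 0.361, 0.254]
contact_force: [0.1, -0.1, -0.6]
grip_width: 0.4
```

```bash
python3 lip.py
```

```text
t 35.57 q [-0.599  0.518  2.335  2.178  1.032 -1.313] p [590.7 -39.2 173.3] F [ 0.1 -0.1 -0.6] w 0.4
tool x,y,z rows:
 [[ 0.906  0.235 -0.353]
 [ 0.25  -0.968 -0.005]
 [-0.343 -0.084 -0.936]] below-hor deg 20.7 az 0.254
scene lip top 400 213.6
scene rail top 405 386.3
top lip top 399 212.0
top rail top 230 390.0
```

>>> {"api": "step_arm", "payload": {
  "targets": [
    [[0.0012, 0, 0.0033, 0], [0.0025, 0, 0.0067, 0], [0.0038, 0, 0.01, 0], [0.0051, 0, 0.0134, 0], [0.0064, 0, 0.0168, 0]]
  ]
}}

```text
time: 36.08
tool_pos: [590.4, -38.9, 154.3]
tcp_rot: [-3.135, 0.362, 0.254]
contact_force: [0.2, 0.1, -0.2]
grip_width: 0.7
```

>>> {"api": "step_arm", "payload": {
  "targets": [
    [[-0.015, 0, 0.006, 0], [-0.034, 0, 0.013, 0], [-0.054, 0, 0.02, 0], [-0.074, 0, 0.028, 0], [-0.094, 0, 0.035, 0]]
  ]
}}

```text
time: 36.5
tool_pos: [492.6, -63.8, 154.8]
tcp_rot: [-3.135, 0.361, 0.255]
contact_force: [-0.3, -1.1, -0.2]
grip_width: 0.3
```

>>> {"api": "step_arm", "payload": {
  "targets": [
    [[-0.01, 0, 0, 0], [-0.02, 0, 0, 0], [-0.03, 0, 0, 0], [-0.04, 0, 0, 0], [-0.04, 0, 0, 0]]
  ]
}}

```text
time: 36.92
tool_pos: [455.8, -73.8, 169.1]
tcp_rot: [-3.135, 0.361, 0.253]
contact_force: [-0.2, 0.0, -0.4]
grip_width: 0.3
```

>>> {"api": "step_arm", "payload": {
  "targets": [
    [[0, 0, 0, 0], [0, 0, 0, 0], [0, 0, 0, 0], [0, 0, 0, 0], [0, 0, 0, 0]]
  ]
}}

```text
time: 37.33
tool_pos: [455.9, -73.5, 169.0]
tcp_rot: [-3.135, 0.361, 0.254]
contact_force: [-0.7, -0.3, 0.2]
grip_width: 0.2
```

```bash
python3 lip.py; python3 obst.py; python3 - <<'E'
from h import *
c=cap("scene"); save(c,"pics/fin.png")
E
```

```text
t 37.33 q [-1.071  0.523  2.607  1.811  1.207 -1.552] p [455.9 -73.5 169. ] F [-0.7 -0.3  0.2] w 0.2
tool x,y,z rows:
 [[ 0.905  0.235 -0.353]
 [ 0.249 -0.968 -0.006]
 [-0.344 -0.082 -0.935]] below-hor deg 20.7 az 0.254
scene lip top 399 213.6
scene rail top 408 387.5
top lip top 402 212.0
top rail top 228 390.4
scene [391. 209.] 288 min [ 532. -298.   12.] max [ 560. -252.   51.] rect ((546.7216796875, -275.23193359375), (43.89520263671875, 29.02153968811035), 85.5080795288086)
scene [420. 238.] 774 min [ 426. -326.   12.] max [ 480. -277.  155.] rect ((451.0364074707031, -299.40777587890625), (53.371315002441406, 45.84612274169922), 23.131471633911133)
scene [211. 278.] 2017 min [470.  74.  12.] max [533. 280.  92.] rect ((502.5760803222656, 176.90464782714844), (60.505367279052734, 206.1352081298828), 1.9511128664016724)
scene [395. 282.] 220 min [ 365. -255.   15.] max [ 399. -176.   42.] rect ((377.1802978515625, -214.22671508789062), (31.741596221923828, 78.4261245727539), 9.68218994140625)
top [387. 228.] 234 min [ 534. -298.   12.] max [ 560. -253.   50.] rect ((547.6700439453125, -275.5429382324219), (43.06241226196289, 24.55655288696289), 86.18033599853516)
top [191. 252.] 1376 min [471.  87.  12.] max [533. 280.  89.] rect ((502.9039306640625, 183.58480834960938), (59.085391998291016, 192.2244415283203), 1.6775964498519897)
top [403. 267.] 578 min [ 428. -327.   12.] max [ 481. -277.  155.] rect ((454.080322265625, -301.4078063964844), (52.34471893310547, 48.91949462890625), 7.176062107086182)
top [374. 297.] 192 min [ 367. -253.   17.] max [ 403. -222.   42.] rect ((384.8634033203125, -237.22470092773438), (35.668243408203125, 30.874223709106445), 1.414366602897644)
```

View pics/fin.png

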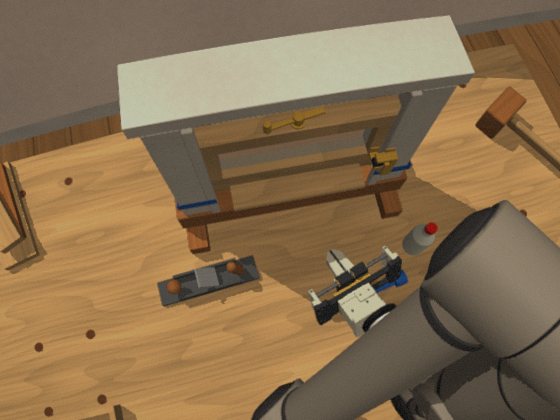

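The final view shows the sash raised, with the sill visible below and the fastener open across the rail at (297,120). The gripper is clear, and the plane (211,278), glue (420,238) and dog (400,280) are where they were. Handing in.

```bash
python3 -c "
from plant import bot
print(bot.close_job())"
```

```text
the job is handed in; nothing more can be done
None
```

The lower sash is hanging on its catch by itself, level with the blue tape. The fastener is open and the robot is touching nothing. The job was handed in at about 37 s of the 72 s allowed.

**What I did:** The moves cannot change the tool's tilt directly. I tipped it to about 21° below horizontal by repeatedly commanding it past the edge of the arm's reach, high above the bench. I then swung the fastener open with the closed fingertips, lifted the sash from under the lip, and lowered and withdrew the fingers.

**Fastener:** It already stood at about 0.23 rad when I started. The last measured angle was about 1.37 rad in one view and 1.40 in the other. This was just before the lift, and the hook was clear of the keep.

**Lift forces:** The sash took about 5 to 6 N in free travel and peaked at about 12 N against the catch. It eased to about 5 N past the catch, then read 11.8 N when the rubber stop began to stiffen. These are below the 18 N limit, but I only read the force at the end of each move.

**Hanging check:** After I let it down, the force on the fingers fell to about zero. The lip height stayed the same over the next 1.8 s or so. The lip's underside measured about 195 mm high, against about 193 mm for the middle of the tape.

**Bench:** The plane and glue measured where they were to within about 2 mm. The dog was partly hidden by the arm in the last picture, but what could be seen of it had not moved.

**Disagreements:**
- The two cameras differed by about 2 to 3 mm, and I averaged them.
- My reading of the meeting rail's height rose about 5 to 8 mm less than the lip's; I relied on the lip and the arm's own position.
- One high-speed stop in free air, at full stretch, gave a brief reading of about 53 N that was gone at the next check. I took it as inertia rather than contact.

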